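# Count three jar lids into the lane with a pusher

### The arm

A 7-joint arm with a two-finger parallel gripper is mounted at the origin on the work surface; the furniture and walls round the work are solid. World frame = base frame: x ahead of the robot, y to its left, z up, the work surface at z = 0. Lengths are in m, angles in rad, forces in N, time in s.
With the tool pointing down it reaches from about 0.4 to 0.875 m from the base axis. Payload 19.3 kg.
Tool frame: the origin (TCP) lies between the finger pads; the fingertips stand 17 mm ahead of it and the grasp point (between the pads) lies 2 mm behind it; x points along the fingers, y is the direction in which the jaws open and shut, and the axes are right-handed (so a half turn about x gives the same grasp; the last joint's range is limited). The gripper opens to 85 mm and grips with 20 to 120 N. Pads are 22 mm wide; open, the fingers measure 114 mm over their backs; the gripper's body (76 mm by 85 mm) begins 54 mm behind the grasp point. The pads swing forward as they close: fully open they stand 13 mm farther back than shut.
Start: joints at [1.133, 0.521, -0.036, 1.599, 0.021, 1.021, -0.113], TCP at [0.225, -0.583, 0.248] pointing down, gripper open.
Joint ranges: [-2.91, 2.91], [-0.3, 2.13], [-1.5, 1.42], [0.17, 2.43], [-1.26, 4.41], [0.16, 1.93], [-2.52, 2.52]. Speed limits (rad/s): [1.89, 1.89, 2.39, 2.39, 3.01, 3.01, 3.01].

### API

Orientations are given as [roll, pitch, yaw] about the fixed x, y, z axes, in that order (R = Rz(yaw) Ry(pitch) Rx(roll)).
In Python, from workcell import bot gives the robot as it stands.
- The arm moves only by the shell command python3 -m creep 'ROWS' [FORCE]. ROWS is JSON, a list of rows, each an object of numbers: "wx", "wy", "wz": the turn, a rotation vector about the tool's x, y, z in degrees; "tx", "ty", "tz": the shift along the tool's x, y, z in m; "claw": the closure, from 0 (fully open) to 1 (shut). A call has 1 to 8 rows; each row is the pose to reach, as a shift and turn from the pose measured when the call began, along the tool's axes at that moment; what a row does not reach only later rows make up. A row lasts 1/10 s, in which the tool goes at most 50 mm and 8.59 degrees, less where a joint would pass 70% of its speed; a pose out of reach is approached as far as the arm can. A call with a gripper value outside its range is refused whole. The fingers move at their own pace and stop on an object; FORCE is the grip in N (left out, the last holds). Time passes only in rows, so rows that repeat a pose let the fingers close. It gives the time, the measured TCP pose, the force and the opening at its end, in the units of the state.
- bot.observe(): the state, without advancing time (a new reading comes with each control period).
- bot.grab_frame(name): name is "scene" or "top"; returns the picture (400x640x3 uint8, blue, green, red); there is no depth.
- bot.get_calibration(name): a dict with "fx", "fy", "cx", "cy" (pixels), "R" (3x3) and "t" (3): a world point X has camera coordinates R X + t. Camera axes: x right, y down, z forward; pixel columns grow to the right and rows downward; lengths in m; the calibration is good to about 2 mm. A picture is of the moment at which its call begins. get_calibration takes no time and is no camera call.
- bot.job_done(): hands the job in, once; it reports no verdict.
The state is a dict: "clock": time; "qpos": joint angles; "qd": joint speeds; "joint_efforts": joint torques, N m; "position": TCP position; "tool_rot": TCP orientation; "force": force on the tool from outside, world axes, zero at the start; "moment": the same for the moment, N m; "grip_width": finger opening in m.
Only numpy, scipy, OpenCV 4.12 (cv2) and the standard library are available. Lean on these libraries where they do the work, as an engineer would, in place of code of your own. Each camera call takes 0.05 s, during which the arm holds its last target.

### The job

Take the wooden hand pusher and with it, never touching a lid with the fingers, slide exactly three of the five large steel jar lids into the wooden counting lane and pack them up tight in one row against its end stop. Leave the other two large lids on the counter well clear of the lane, do not disturb the two small lids or anything else on the counter, and finish with the pusher standing upright on the counter, clear of the lane.

Things in the scene. Friction and masses are not known exactly. Their poses are not given: they have to be found in the camera images.
- lane: dark wooden counting lane fixed to the counter, no floor: two parallel rails 142 mm long, 12 thick, 14 high, 46 mm apart inside (three large lids in a row take 126 mm), closed at one end by a stop 12 mm thick, 14 high, open at the other. Origin on the counter at the middle of the stop's inner face; x along the middle line from stop to mouth, y across, z up
- lane_mouth (a point): point on the counter on the lane's middle line, 142 mm from the stop, where the straight rails end; axes as the lane. Here each rail goes over into a short wing, also 14 mm high, flared outward by 35 degrees; the wings end 168 mm from the stop, 78 mm apart inside and 98 mm over the outside
- pusher: light wooden pusher, upright, 100 g. Square handle 20 x 20 mm, sides along its x and y, up to 126 mm high. Foot 14 mm high, 30 mm wide (y), from 14 mm behind to 21 mm ahead of the handle axis. Origin on that axis at the underside, x forward. The front of the foot is a V notch, faces 30 degrees off its width, apex 12 mm ahead of the axis: a large lid in it has its centre 36.2 mm ahead of the axis
- lid_a: large plain steel jar lid, a disc 42 mm in diameter and 12 mm high, lying flat; origin at the centre of its underside, z up. One of five alike (lid_a to lid_e), interchangeable; it slides freely on the counter; about 20 g
- lid_b: large plain steel jar lid, a disc 42 mm in diameter and 12 mm high, lying flat; origin at the centre of its underside, z up. One of five alike (lid_a to lid_e), interchangeable; it slides freely on the counter; about 20 g
- lid_c: large plain steel jar lid, a disc 42 mm in diameter and 12 mm high, lying flat; origin at the centre of its underside, z up. One of five alike (lid_a to lid_e), interchangeable; it slides freely on the counter; about 20 g
- lid_d: large plain steel jar lid, a disc 42 mm in diameter and 12 mm high, lying flat; origin at the centre of its underside, z up. One of five alike (lid_a to lid_e), interchangeable; it slides freely on the counter; about 20 g
- lid_e: large plain steel jar lid, a disc 42 mm in diameter and 12 mm high, lying flat; origin at the centre of its underside, z up. One of five alike (lid_a to lid_e), interchangeable; it slides freely on the counter; about 20 g
- small_lid_a: small plain steel jar lid, a disc 30 mm in diameter and 12 mm high, lying flat; origin at the centre of its underside. Not wanted; stays where it is
- small_lid_b: small plain steel jar lid, a disc 30 mm in diameter and 12 mm high, lying flat; origin at the centre of its underside. Not wanted; stays where it is
- jam_jar: closed jar of red jam with a yellow lid, 62 mm in diameter, 85 mm high, standing among the lids; origin at the centre of its underside; leave alone
- card_reader: flat white square card reader, 68 x 68 x 14 mm; origin at the centre of its underside; leave alone
- bell: counter bell with a steel dome, 83 mm in diameter, 62 mm high, to the right near the robot; origin at the centre of its underside; leave alone
- price_stand: bent black price stand, 47 mm deep (x), 88 mm wide (y), 58 mm high, at the back edge of the counter; origin at the centre of its underside; leave alone
Mind the look-alikes: they are no part of the job. What is shaped like the lid_d but orange is not meant.

How it is judged:
By the outcome, as a careful person would: the job done as asked, in the order asked, and still so for the second after the job is handed in, with the robot touching nothing.
It also fails if it takes over 67 s, if anything falls off the work surface, if the arm or the gripper's body presses on something with over 40 N, if the wrist force passes 120 N, or if a joint passes its speed limit or range.

## Working session

There is one attempt and no reset: what is moved stays moved. The work goes in short steps, Python scripts to look and compute and a shell command to move; the robot and the scene stay as the last step left them, time stands still between calls to the robot, and variables do not carry over. Pictures are saved under pics/ and viewed, and the job is handed in when it is done.

```bash
ls -la; mkdir -p pics; python3 - <<'E'
from workcell import bot
import cv2
print(bot.observe())
for n in ("scene","top"):
    im=bot.grab_frame(n); cv2.imwrite(f"pics/{n}0.png",im)
    print(n,bot.get_calibration(n))
E
```

```text
total 12
drwxr-xr-x  3 agent agent 4096 Dec  7 03:14 .
drwxr-xr-x 23 root  root  4096 Dec  7 03:14 ..
drwxr-xr-x  2 agent agent 4096 Dec  7 03:14 pics
{'clock': 0.0, 'qpos': array([ 1.13281181,  0.52201413, -0.03629684,  1.59999853,  0.02119665,
        1.02110977, -0.11279689]), 'qd': array([-9.55259758e-04,  1.00461848e-03, -1.95885652e-04, -7.37730176e-04,
       -1.50419020e-03, -1.29085305e-03, -5.55842651e-05]), 'joint_efforts': array([-3.18114346e-06, -9.27130437e+01,  1.98009767e+00, -3.69933414e+01,
        1.78544316e-02,  8.52772209e-03, -7.02190459e-05]), 'position': array([ 0.2245544 , -0.58292526,  0.24772939]), 'tool_rot': array([-1.48815361,  1.56965135,  2.02118827]), 'force': array([-0.08171292, -0.47147479, -0.66318068]), 'moment': array([-0.00756018,  0.00854523, -0.03265958]), 'grip_width': 0.08559742570118027}
scene {'fx': 364.84445823426466, 'fy': 364.84445823426466, 'cx': 317.32301420483054, 'cy': 201.08769971041082, 'R': array([[ 0.82465784, -0.56561757, -0.0040262 ],
       [-0.38359707, -0.5540166 , -0.73886325],
       [ 0.41568345,  0.61085381, -0.67384337]]), 't': array([-0.33470696,  0.22306619,  0.67920047])}
top {'fx': 398.2676934468721, 'fy': 398.2676934468721, 'cx': 317.0198974354303, 'cy': 196.10687158416067, 'R': array([[-0.01652317, -0.99983467,  0.00759052],
       [-0.9973617 ,  0.01594466, -0.07081952],
       [ 0.07068678, -0.00874065, -0.99746026]]), 't': array([0.05635988, 0.42999252, 0.90408162])}
```

View pics/scene0.png

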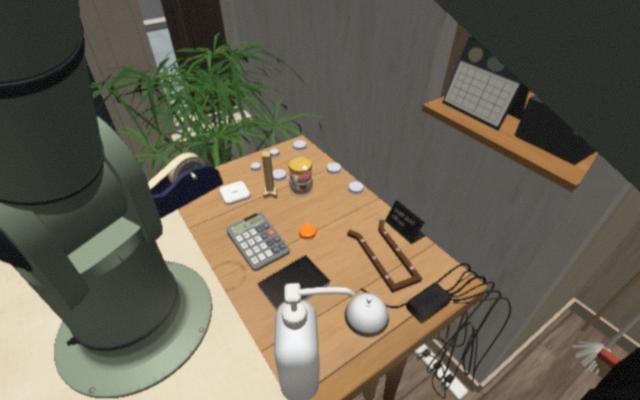

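View pics/top0.png

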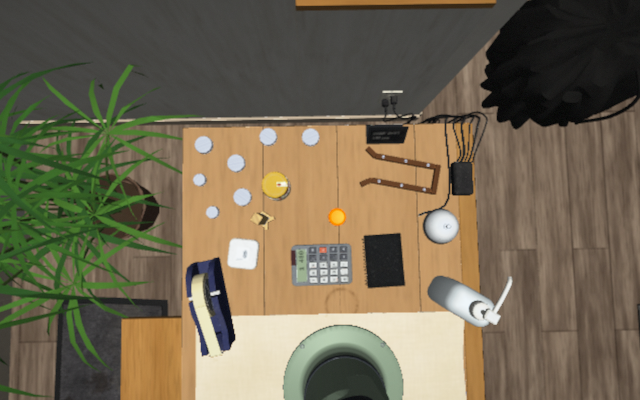

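```bash
python3 - <<'E'
import cv2
im=cv2.imread("pics/top0.png")
cv2.imwrite("pics/top0c.png",cv2.resize(im[120:270,180:340],None,fx=5,fy=5,interpolation=cv2.INTER_CUBIC)[:600,:800] if 0 else cv2.resize(im[120:240,180:340],None,fx=5,fy=5,interpolation=cv2.INTER_CUBIC))
cv2.imwrite("pics/top0d.png",cv2.resize(im[115:235,340:480],None,fx=5,fy=5,interpolation=cv2.INTER_CUBIC))
im=cv2.imread("pics/scene0.png")
cv2.imwrite("pics/scene0c.png",cv2.resize(im[130:260,220:420],None,fx=4,fy=4,interpolation=cv2.INTER_CUBIC))
E
```

```text
(no output)
```

View pics/top0c.png

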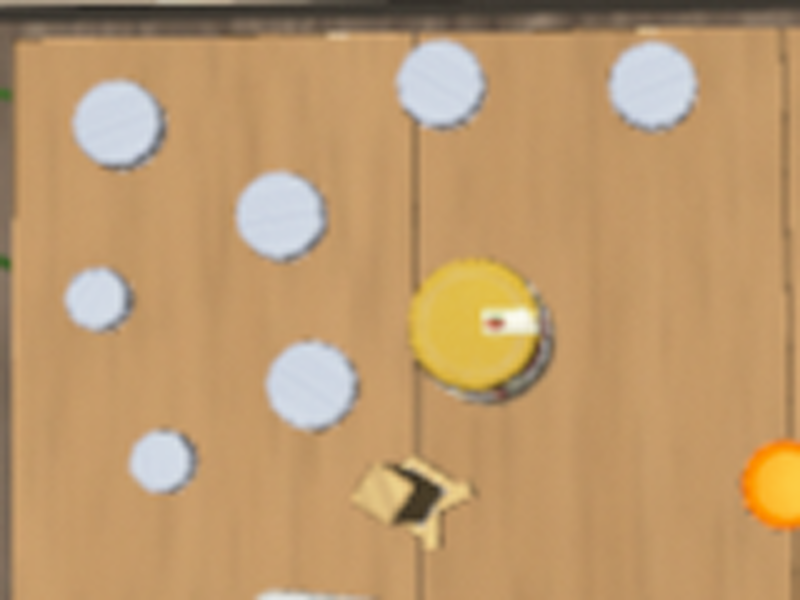

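View pics/top0d.png

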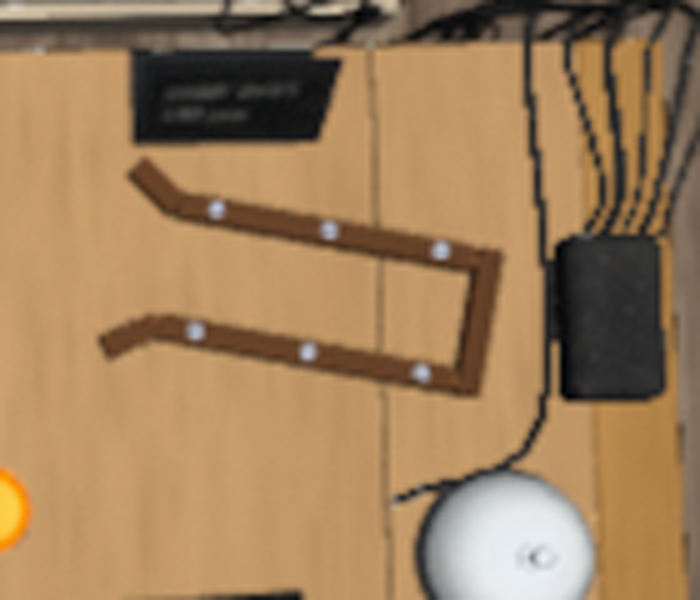

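View pics/scene0c.png

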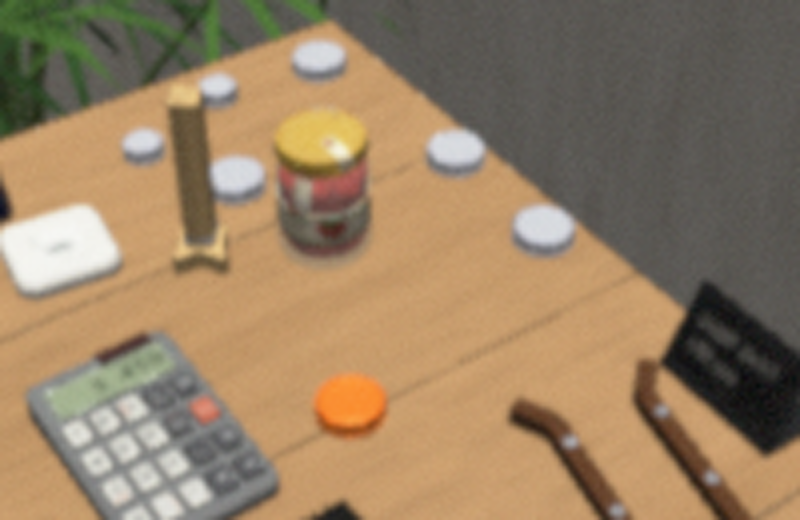

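The pictures show large lids at top-view pixels (203,144), (236,162), (268,136), (311,136) and (243,197). The small lids are at (199,180) and (212,212). The orange look-alike at (337,216) is not meant. The pusher is at (262,219) and the lane at (365–438, 150–192), with its mouth to the left. Next I measure them.

```bash
cat > h.py <<'E'
import numpy as np, cv2
from workcell import bot
K=bot.get_calibration("top"); KS=bot.get_calibration("scene")
def ray(px,z,C=K):
    px=np.asarray(px,float); R=np.array(C["R"]);t=np.array(C["t"])
    d=R.T@np.array([(px[0]-C["cx"])/C["fx"],(px[1]-C["cy"])/C["fy"],1]); o=-R.T@t
    s=(z-o[2])/d[2]; return (o+s*d)
def proj(X,C=K):
    c=np.array(C["R"])@np.asarray(X,float)+np.array(C["t"]); return np.array([C["fx"]*c[0]/c[2]+C["cx"],C["fy"]*c[1]/c[2]+C["cy"]])
def lids(im,f=4,lo=185):
    """bright bluish-white discs: top faces; returns list (px,py,diam_mm,world xy)"""
    b=cv2.resize(im,None,fx=f,fy=f,interpolation=cv2.INTER_CUBIC)
    h=cv2.cvtColor(b,cv2.COLOR_BGR2HSV)
    m=((h[...,2]>lo)&(h[...,1]<60)&(b[...,0].astype(int)>b[...,2].astype(int)+8)).astype(np.uint8)*255
    m=cv2.morphologyEx(m,cv2.MORPH_OPEN,np.ones((5,5)))
    out=[]
    for c in cv2.findContours(m,cv2.RETR_EXTERNAL,cv2.CHAIN_APPROX_NONE)[0]:
        a=cv2.contourArea(c)
        if a<60*f*f: continue
        M=cv2.moments(c); p=np.array([M["m10"],M["m01"]])/M["m00"]; p=(p+.5)/f-.5
        X=ray(p,.012); e=cv2.fitEllipse(c)
        out.append((p.round(1),round(2*np.sqrt(a/np.pi)/f*0.894/398.3*1000,1),X[:2].round(4),np.round(np.array(e[1])/f,1)))
    return sorted(out,key=lambda o:o[0][0])
E
python3 - <<'E'
from h import *
im=cv2.imread("pics/top0.png")
for l in lids(im): print(*l)
# lane
h=cv2.cvtColor(cv2.resize(im,None,fx=4,fy=4,interpolation=cv2.INTER_CUBIC),cv2.COLOR_BGR2HSV)
print("lane hsv",cv2.cvtColor(im,cv2.COLOR_BGR2HSV)[[189,185,165],[426,373,437]])
m=((h[...,2]<140)&(h[...,1]>110)&(h[...,0]<20)).astype(np.uint8)*255
m[:,:345*4]=0;m[:,450*4:]=0;m[:140*4]=0;m[215*4:]=0
m=cv2.morphologyEx(m,cv2.MORPH_CLOSE,np.ones((17,17)))
n,L,S,Cn=cv2.connectedComponentsWithStats(m); print(S[1:])
i=1+np.argmax(S[1:,4]); mm=(L==i).astype(np.uint8)*255
cv2.imwrite("pics/lanemask.png",mm[130*4:210*4,340*4:480*4])
c=max(cv2.findContours(mm,cv2.RETR_EXTERNAL,cv2.CHAIN_APPROX_NONE)[0],key=cv2.contourArea)
ap=cv2.approxPolyDP(c,5,True)[:,0]
for p in ap:
    q=(p+.5)/4-.5; print(q.round(1),ray(q,.014)[:2].round(4))
E
```

```text
[198.9 179.3] 24.4 [0.4746 0.3224] [10.7 11.1]
[203.  144.2] 35.3 [0.5566 0.3133] [15.4 16.1]
[211.8 211.8] 24.3 [0.3987 0.2923] [10.7 10.9]
[235.5 162.6] 35.6 [0.5122 0.2375] [15.8 16. ]
[241.8 196.6] 36.1 [0.4328 0.2232] [16.  16.2]
[267.6 136.3] 35.3 [0.5732 0.1625] [15.6 15.9]
[310.1 136.6] 35.5 [0.5708 0.0633] [15.7 15.9]
[445.3 225.7] 25.7 [ 0.3579 -0.2458] [10.9 12.2]
[464.1 296.1] 34.6 [ 0.197  -0.2823] [ 41.9 112.5]
[465.9 302.6] 26.2 [ 0.1825 -0.2858] [12.1 14. ]
[469.8 318. ] 24.5 [ 0.1479 -0.2933] [ 6.6 33. ]
lane hsv [[ 12 127 108]
 [ 16 118 197]
 [ 12 156 108]]
[[ 1439   560   324   218 16572]
 [ 1779   560    21   252  1019]
 [ 1774   813     5     8     8]
 [ 1772   822     1     1     1]
 [ 1770   832     1     1     1]
 [ 1738   835     5     3     5]
 [ 1727   842     1     1     1]
 [ 1686   846    23    11   106]
 [ 1682   854     3     1     3]]
[365.9 139.6] [ 0.5614 -0.0669]
[366.6 147.9] [ 0.5419 -0.0682]
[365.1 150.1] [ 0.5366 -0.0646]
[372.6 157.6] [ 0.5187 -0.0816]
[432.1 168.9] [ 0.4902 -0.2195]
[432.4 176.9] [ 0.4714 -0.2194]
[429.9 187.4] [ 0.447  -0.2127]
[369.1 177.6] [ 0.472  -0.0722]
[359.6 181.6] [ 0.463 -0.05 ]
[360.6 185.9] [ 0.4531 -0.052 ]
[373.4 182.9] [ 0.4596 -0.0818]
[435.1 193.6] [ 0.4323 -0.2243]
[439.6 164.9] [ 0.4993 -0.2373]
[416.4 160.6] [ 0.5101 -0.1834]
[414.9 158.9] [ 0.5142 -0.1801]
[404.1 158.6] [ 0.5152 -0.155 ]
[375.1 152.6] [ 0.5304 -0.0878]
[370.4 147.9] [ 0.5417 -0.077 ]
[370.6 143.6] [ 0.5517 -0.0778]
[401.6 143.1] [ 0.5518 -0.1503]
[404.1 139.6] [ 0.56   -0.1564]
[402.4 142.9] [ 0.5524 -0.1521]
[366.6 143.6] [ 0.5519 -0.0685]
```

```bash
cat >> h.py <<'E'
from scipy.spatial.transform import Rotation as Ro
def toolR(o): return Ro.from_euler('xyz',o["tool_rot"]).as_matrix()
def tri(p1,p2):
    A=[];b=[]
    for p,C in((p1,K),(p2,KS)):
        R=np.array(C["R"]);t=np.array(C["t"])
        u=(p[0]-C["cx"])/C["fx"];v=(p[1]-C["cy"])/C["fy"]
        A+= [R[0]-u*R[2],R[1]-v*R[2]]; b+=[u*t[2]-t[0],v*t[2]-t[1]]
    return np.linalg.lstsq(np.array(A),np.array(b),rcond=None)[0]
E
python3 - <<'E'
from h import *
im=cv2.imread("pics/top0.png")
R=toolR(bot.observe()); print("tool axes x,y,z world (cols)\n",R.round(3))
# rivets
f=4; b=cv2.resize(im,None,fx=f,fy=f,interpolation=cv2.INTER_CUBIC).astype(int)
sub=(b[...,0]>b[...,2]+0)&(b[...,0]>100)
m=np.zeros(sub.shape,np.uint8); m[140*f:200*f,355*f:440*f]=sub[140*f:200*f,355*f:440*f]
n,L,S,Cn=cv2.connectedComponentsWithStats(m)
P=[]
for s,c in zip(S[1:],Cn[1:]):
    if 30<s[4]<400: q=(c+.5)/f-.5; X=ray(q,.015); P.append(X[:2]); print("rivet",q.round(1),s[4],X[:2].round(4))
# camera & walls
print("cam",(-np.array(K["R"]).T@np.array(K["t"])).round(3))
for z in (-.75,0): print("baseboard",z,ray((320,121),z).round(3),"edge",ray((320,126.5),0).round(3), ray((183,150),0).round(3))
print("shelf tri", tri((297,2),(423,105)),tri((494,3),(585,183)))
print("handle top tri",tri((257,218.4),(266.3,153.8)), ray((257,218.4),.126), ray((266.3,153.8),.126,KS))
c=cv2.resize(im[200:240,240:290],None,fx=12,fy=12,interpolation=cv2.INTER_CUBIC); cv2.imwrite("pics/pusher.png",c)
s=cv2.imread("pics/scene0.png"); cv2.imwrite("pics/pusher_s.png",cv2.resize(s[145:205,245:305],None,fx=9,fy=9,interpolation=cv2.INTER_CUBIC))
for i in range(7): pass
E
```

```text
tool axes x,y,z world (cols)
 [[-0.     0.36  -0.933]
 [ 0.001 -0.933 -0.36 ]
 [-1.    -0.001  0.   ]]
rivet [382.9 156.2] 73 [ 0.5215 -0.1055]
rivet [405.3 160.6] 87 [ 0.5104 -0.1575]
rivet [427.8 164.7] 92 [ 0.5001 -0.2095]
rivet [378.7 180.9] 78 [ 0.464 -0.094]
rivet [401. 185.] 77 [ 0.4535 -0.1456]
rivet [423.9 189.1] 77 [ 0.4432 -0.1983]
cam [0.366 0.057 0.932]
baseboard -0.75 [ 0.808  0.025 -0.75 ] edge [0.598 0.039 0.   ] [0.546 0.364 0.   ]
baseboard 0 [0.611 0.039 0.   ] edge [0.598 0.039 0.   ] [0.546 0.364 0.   ]
shelf tri [0.80885497 0.08711342 0.16047381] [ 0.80982658 -0.3187172   0.16392896]
handle top tri [0.3795953  0.17230298 0.12604214] [0.37982712 0.17219515 0.126     ] [0.37939581 0.17248225 0.126     ]
```

View pics/pusher.png

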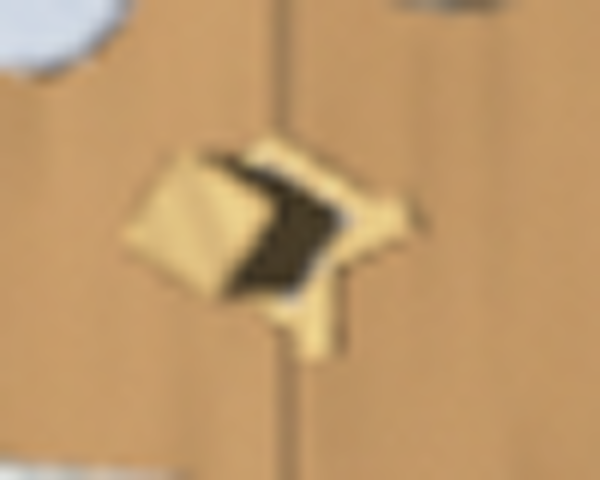

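View pics/pusher_s.png

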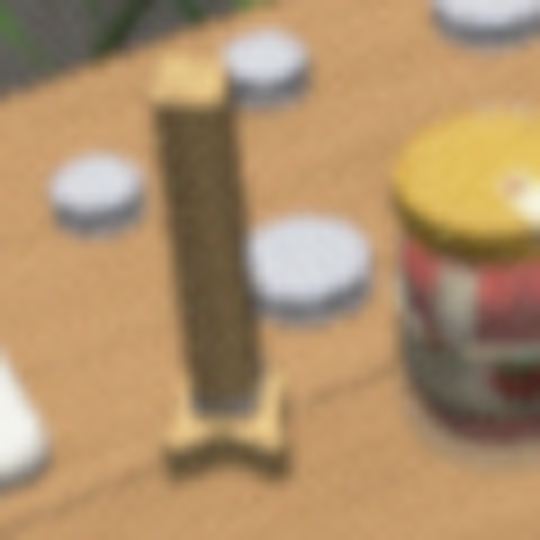

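```bash
cat >> h.py <<'E'
LO=np.array([.4681,-.2202]); LU=np.array([np.sin(np.radians(11.4)),np.cos(np.radians(11.4))])
def lane(p): # world -> lane x,y
    d=np.asarray(p)[:2]-LO; return np.array([d@LU, LU[0]*d[1]-LU[1]*d[0]])
def plan(*wps):
    """wps: (x,y,z,fwd yaw deg) TCP; pusher forward = tool z"""
    o=bot.observe(); R=toolR(o); p=o["position"]
    y0=np.degrees(np.arctan2(R[1,2],R[0,2])); print("t",round(o["clock"],2),"at",p.round(4),"fwd yaw",y0.round(2),"tilt",np.degrees(np.arccos(-R[2,0])).round(2),"F",o["force"].round(1),"w",round(o["grip_width"],4))
    for x,y,z,yaw in wps:
        d=R.T@(np.array([x,y,z])-p); dy=(yaw-y0+180)%360-180
        print("tx %.4f ty %.4f tz %.4f wx %.1f"%(*d,-dy))
E
python3 - <<'E'
from h import *
u=lambda x,y:((x+.5)/12-.5+240,(y+.5)/12-.5+200)
top=[ray(u(*c),.126)[:2] for c in((188,150),(272,212),(218,298),(122,235))]
print(np.array(top).round(4),np.mean(top,0).round(4))
ang=lambda d:np.degrees(np.arctan2(d[1],d[0])).round(1)
print(ang(top[1]-top[0]),ang(top[2]-top[3]),ang(top[2]-top[1]),ang(top[3]-top[0]))
t=[ray(u(*c),.014)[:2] for c in((412,213),(318,360))]
print("tips",np.array(t).round(4),np.linalg.norm(t[1]-t[0]),ang(t[1]-t[0]), "mid",np.mean(t,0))
print("jar",ray((274.5,184.8),.085))
plan((.33,-.53,.28,-155),(.40,-.47,.30,-150),(.50,-.32,.30,-140),(.54,-.15,.30,-130),(.54,0,.30,-123),(.48,.1,.3,-123),(.38,.172,.30,-123))
for n,p in dict(L1=(.5708,.0633),L2=(.5732,.1625),L3=(.5122,.2375)).items(): print(n,lane(p))
E
```

```text
[[0.3927 0.1757]
 [0.3821 0.1617]
 [0.3678 0.1708]
 [0.3786 0.1869]] [0.3803 0.1738]
-127.2 -124.0 147.3 141.6
tips [[0.3837 0.1494]
 [0.3559 0.1676]] 0.03321157495136129 146.8 mid [0.36978582 0.1584782 ]
jar [0.45153268 0.14031408 0.085     ]
t 0.1 at [ 0.2246 -0.5829  0.2478] fwd yaw -158.93 tilt 0.06 F [-0.6 -0.6  0.3] w 0.0855
tx -0.0322 ty -0.0115 tz -0.1174 wx -3.9
tx -0.0522 ty -0.0424 tz -0.2042 wx -8.9
tx -0.0521 ty -0.1464 tz -0.3515 wx -18.9
tx -0.0519 ty -0.2906 tz -0.4499 wx -28.9
tx -0.0518 ty -0.4306 tz -0.5039 wx -35.9
tx -0.0517 ty -0.5455 tz -0.4838 wx -35.9
tx -0.0516 ty -0.6486 tz -0.4164 wx -35.9
L1 [ 0.29820629 -0.04463799]
L2 [ 0.39592357 -0.02738304]
L3 [0.45738681 0.04723781]
```

```bash
python3 -m creep '[{"tx":-0.015,"ty":-0.004,"tz":-0.04,"wx":-1},{"tx":-0.03,"ty":-0.010,"tz":-0.085,"wx":-3},{"tx":-0.045,"ty":-0.02,"tz":-0.13,"wx":-5},{"tx":-0.05,"ty":-0.03,"tz":-0.17,"wx":-7},{"tx":-0.05,"ty":-0.042,"tz":-0.21,"wx":-9},{"tx":-0.05,"ty":-0.065,"tz":-0.25,"wx":-12},{"tx":-0.05,"ty":-0.09,"tz":-0.285,"wx":-15},{"tx":-0.05,"ty":-0.12,"tz":-0.32,"wx":-17}]' && python3 - <<'E'
from h import *
plan((.50,-.32,.30,-140),(.54,-.15,.30,-130),(.54,0,.30,-124),(.48,.1,.3,-124),(.38,.174,.30,-124))
print(bot.observe()["qpos"].round(3))
E
```

```text
$[0]: bad value
```

```bash
python3 -m creep '[{"wx":-1,"wy":0,"wz":0,"tx":-0.015,"ty":-0.004,"tz":-0.04,"claw":0}]'
```

```text
clock: 0.2
position: [0.2556, -0.5663, 0.2611]
tool_rot: [-0.901, 1.566, 2.619]
force: [0.3, -0.5, -0.6]
grip_width: 0.0852
```

```bash
python3 - <<'E'
from h import *
plan((.30,-.55,.28,-156),(.34,-.525,.29,-153),(.38,-.49,.30,-150),(.42,-.45,.3,-147),(.455,-.405,.3,-145),(.485,-.36,.3,-142),(.51,-.31,.3,-139),(.525,-.26,.3,-136))
E
```

```text
t 0.2 at [ 0.2556 -0.5663  0.2611] fwd yaw -158.33 tilt 0.3 F [ 0.3 -0.5 -0.6] w 0.0852
tx -0.0191 ty 0.0012 tz -0.0472 wx -2.3
tx -0.0292 ty -0.0073 tz -0.0936 wx -5.3
tx -0.0393 ty -0.0251 tz -0.1436 wx -8.3
tx -0.0394 ty -0.0475 tz -0.1956 wx -11.3
tx -0.0394 ty -0.0764 tz -0.2447 wx -13.3
tx -0.0394 ty -0.1071 tz -0.2892 wx -16.3
tx -0.0394 ty -0.1443 tz -0.3309 wx -19.3
tx -0.0394 ty -0.1853 tz -0.3633 wx -22.3
```

```bash
python3 -m creep '[{"wx":-2,"wy":0,"wz":0,"tx":-0.019,"ty":0.001,"tz":-0.045,"claw":0},{"wx":-5,"wy":0,"wz":0,"tx":-0.03,"ty":-0.008,"tz":-0.09,"claw":0},{"wx":-8,"wy":0,"wz":0,"tx":-0.039,"ty":-0.024,"tz":-0.135,"claw":0},{"wx":-11,"wy":0,"wz":0,"tx":-0.039,"ty":-0.043,"tz":-0.18,"claw":0},{"wx":-13,"wy":0,"wz":0,"tx":-0.039,"ty":-0.067,"tz":-0.222,"claw":0},{"wx":-16,"wy":0,"wz":0,"tx":-0.039,"ty":-0.095,"tz":-0.263,"claw":0},{"wx":-19,"wy":0,"wz":0,"tx":-0.039,"ty":-0.125,"tz":-0.302,"claw":0},{"wx":-22,"wy":0,"wz":0,"tx":-0.039,"ty":-0.16,"tz":-0.336,"claw":0}]'; python3 - <<'E'
from h import *
plan((.53,-.22,.30,-136),(.54,-.17,.30,-133),(.545,-.12,.30,-130),(.545,-.07,.3,-127),(.54,-.02,.30,-125),(.525,.025,.3,-124),(.5,.07,.3,-124),(.47,.11,.3,-124))
E
```

```text
clock: 1.0
position: [0.51, -0.2916, 0.2993]
tool_rot: [-1.323, 1.565, 2.584]
force: [0.9, 0.1, -0.2]
grip_width: 0.0856
t 1.0 at [ 0.51   -0.2916  0.2993] fwd yaw -136.18 tilt 0.32 F [ 0.9  0.1 -0.2] w 0.0856
tx -0.0006 ty -0.0378 tz -0.0640 wx -0.2
tx -0.0005 ty -0.0670 tz -0.1059 wx -3.2
tx -0.0004 ty -0.0996 tz -0.1441 wx -6.2
tx -0.0002 ty -0.1357 tz -0.1787 wx -9.2
tx -0.0001 ty -0.1752 tz -0.2097 wx -11.2
tx 0.0001 ty -0.2181 tz -0.2300 wx -12.2
tx 0.0004 ty -0.2678 tz -0.2432 wx -12.2
tx 0.0006 ty -0.3175 tz -0.2492 wx -12.2
```

```bash
python3 -m creep '[{"wx":0,"wy":0,"wz":0,"tx":0,"ty":-0.025,"tz":-0.04,"claw":0},{"wx":-2,"wy":0,"wz":0,"tx":0,"ty":-0.055,"tz":-0.08,"claw":0},{"wx":-5,"wy":0,"wz":0,"tx":0,"ty":-0.085,"tz":-0.118,"claw":0},{"wx":-8,"wy":0,"wz":0,"tx":0,"ty":-0.12,"tz":-0.153,"claw":0},{"wx":-10,"wy":0,"wz":0,"tx":0,"ty":-0.155,"tz":-0.185,"claw":0},{"wx":-12,"wy":0,"wz":0,"tx":0,"ty":-0.195,"tz":-0.21,"claw":0},{"wx":-12,"wy":0,"wz":0,"tx":0,"ty":-0.24,"tz":-0.23,"claw":0},{"wx":-12,"wy":0,"wz":0,"tx":0,"ty":-0.285,"tz":-0.243,"claw":0}]'; python3 - <<'E'
from h import *
plan((.4649,.11,.30,-124),(.425,.14,.30,-124),(.38,.174,.29,-124),(.38,.174,.24,-124))
E
```

```text
clock: 1.8
position: [0.4872, 0.0844, 0.3002]
tool_rot: [-1.541, 1.565, 2.575]
force: [0.3, 0.8, 0.4]
grip_width: 0.0853
t 1.8 at [0.4872 0.0844 0.3002] fwd yaw -124.14 tilt 0.34 F [0.3 0.8 0.4] w 0.0853
tx 0.0004 ty -0.0328 tz -0.0087 wx -0.1
tx 0.0007 ty -0.0826 tz -0.0111 wx -0.1
tx 0.0110 ty -0.1389 tz -0.0140 wx -0.1
tx 0.0610 ty -0.1386 tz -0.0140 wx -0.1
```

```bash
python3 -m creep '[{"wx":0,"wy":0,"wz":0,"tx":0,"ty":-0.045,"tz":-0.009,"claw":0},{"wx":0,"wy":0,"wz":0,"tx":0.001,"ty":-0.09,"tz":-0.011,"claw":0},{"wx":0,"wy":0,"wz":0,"tx":0.01,"ty":-0.125,"tz":-0.013,"claw":0},{"wx":0,"wy":0,"wz":0,"tx":0.04,"ty":-0.1387,"tz":-0.014,"claw":0},{"wx":0,"wy":0,"wz":0,"tx":0.08,"ty":-0.1387,"tz":-0.014,"claw":0},{"wx":0,"wy":0,"wz":0,"tx":0.11,"ty":-0.1387,"tz":-0.014,"claw":0},{"wx":0,"wy":0,"wz":0,"tx":0.12,"ty":-0.1387,"tz":-0.014,"claw":0},{"wx":0,"wy":0,"wz":0,"tx":0.12,"ty":-0.1387,"tz":-0.014,"claw":0}]'; python3 - <<'E'
from h import *
plan((.38,.174,.106,-124))
im=bot.grab_frame("top"); cv2.imwrite("pics/top1.png",im); s=bot.grab_frame("scene"); cv2.imwrite("pics/scene1.png",s)
cv2.imwrite("pics/s1c.png",cv2.resize(s[110:210,200:320],None,fx=6,fy=6,interpolation=cv2.INTER_CUBIC))
cv2.imwrite("pics/t1c.png",cv2.resize(im[170:260,200:320],None,fx=6,fy=6,interpolation=cv2.INTER_CUBIC))
E
```

```text
clock: 2.6
position: [0.3792, 0.1741, 0.1804]
tool_rot: [-1.303, 1.563, 2.813]
force: [-0.7, -0.5, 0.9]
grip_width: 0.0855
t 2.6 at [0.3792 0.1741 0.1804] fwd yaw -124.13 tilt 0.44 F [-0.7 -0.5  0.9] w 0.0855
tx 0.0744 ty 0.0013 tz -0.0006 wx -0.1
```

View pics/s1c.png

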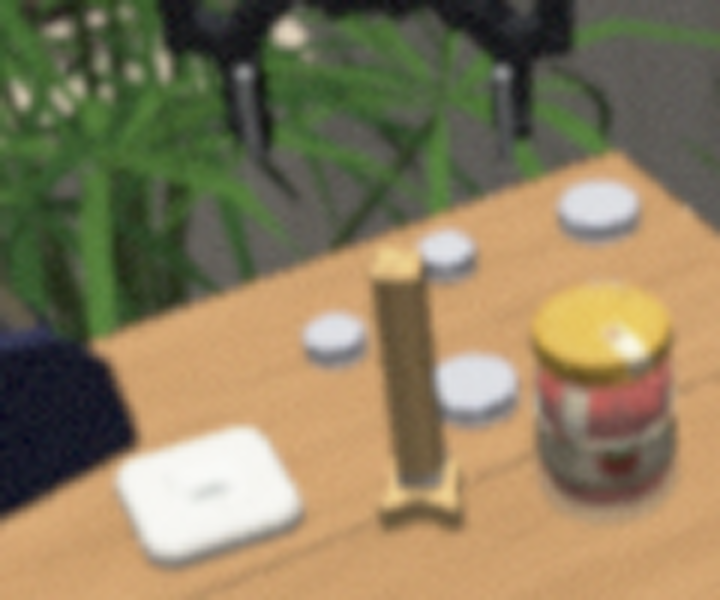

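View pics/t1c.png

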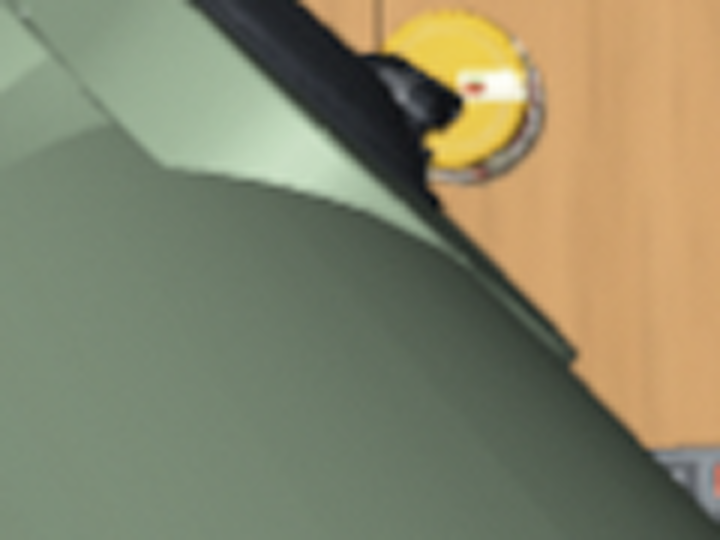

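The fingers straddle the handle. The right one hangs near the jar's lid, so I'll half-close before going down, and stop with the tips above the jar.

```bash
python3 -m creep '[{"wx":0,"wy":0,"wz":0,"tx":0.01,"ty":0.001,"tz":0,"claw":0.4},{"wx":0,"wy":0,"wz":0,"tx":0.02,"ty":0.001,"tz":0,"claw":0.4},{"wx":0,"wy":0,"wz":0,"tx":0.035,"ty":0.001,"tz":0,"claw":0.4},{"wx":0,"wy":0,"wz":0,"tx":0.055,"ty":0.001,"tz":0,"claw":0.4},{"wx":0,"wy":0,"wz":0,"tx":0.07,"ty":0.001,"tz":0,"claw":0.4},{"wx":0,"wy":0,"wz":0,"tx":0.073,"ty":0.001,"tz":0,"claw":0.4},{"wx":0,"wy":0,"wz":0,"tx":0.073,"ty":0.001,"tz":0,"claw":0.4}]' 40; python3 - <<'E'
from h import *
plan((.38,.174,.107,-124))
s=bot.grab_frame("scene"); 
cv2.imwrite("pics/s2c.png",cv2.resize(s[110:210,200:320],None,fx=6,fy=6,interpolation=cv2.INTER_CUBIC))
E
```

```text
clock: 3.4
position: [0.3805, 0.1742, 0.1087]
tool_rot: [-1.555, 1.565, 2.562]
force: [-0.5, -0.4, -0.5]
grip_width: 0.0512
t 3.4 at [0.3805 0.1742 0.1087] fwd yaw -124.14 tilt 0.34 F [-0.5 -0.4 -0.5] w 0.0512
tx 0.0017 ty -0.0003 tz 0.0004 wx -0.1
```

View pics/s2c.png

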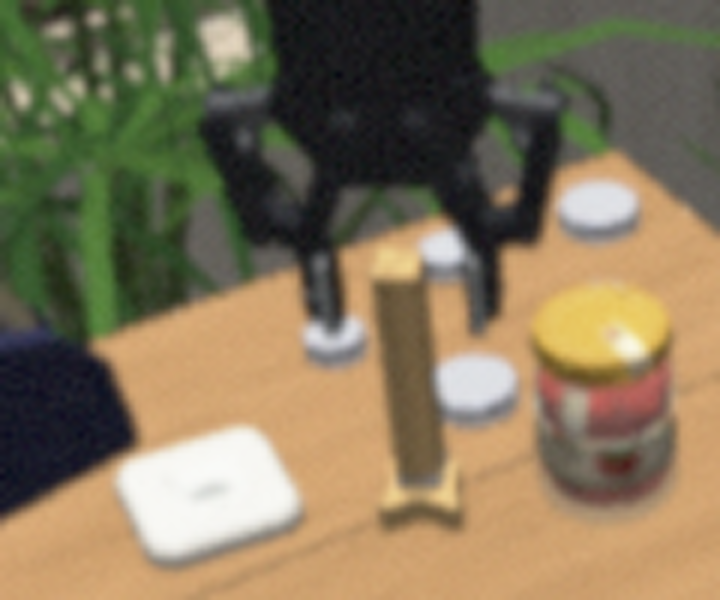

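```bash
python3 -m creep '[{"wx":0,"wy":0,"wz":0,"tx":0.002,"ty":0,"tz":0,"claw":0.7},{"wx":0,"wy":0,"wz":0,"tx":0.002,"ty":0,"tz":0,"claw":0.8},{"wx":0,"wy":0,"wz":0,"tx":0.002,"ty":0,"tz":0,"claw":1},{"wx":0,"wy":0,"wz":0,"tx":0.002,"ty":0,"tz":0,"claw":1},{"wx":0,"wy":0,"wz":0,"tx":0.002,"ty":0,"tz":0,"claw":1},{"wx":0,"wy":0,"wz":0,"tx":0.002,"ty":0,"tz":0,"claw":1}]' 40; python3 - <<'E'
from h import *
plan((.38,.174,.107,-124))
s=bot.grab_frame("scene"); 
cv2.imwrite("pics/s3c.png",cv2.resize(s[110:210,200:320],None,fx=6,fy=6,interpolation=cv2.INTER_CUBIC))
E
```

```text
clock: 4.05
position: [0.381, 0.1744, 0.1076]
tool_rot: [-1.824, 1.566, 2.292]
force: [0.4, -1.2, 7.3]
grip_width: 0.0198
t 4.05 at [0.381  0.1744 0.1076] fwd yaw -124.15 tilt 0.3 F [ 0.4 -1.2  7.3] w 0.0198
tx 0.0006 ty -0.0006 tz 0.0009 wx -0.2
```

View pics/s3c.png

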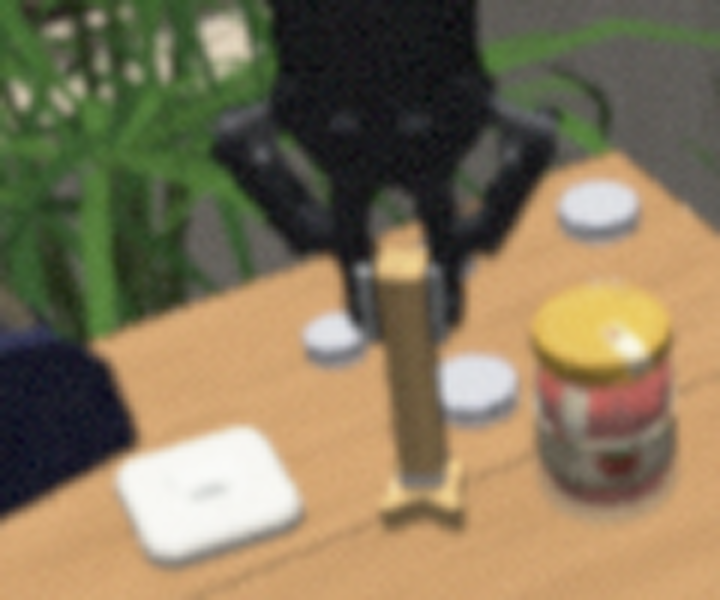

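Grip opening is 19.8 mm, matching the 20 mm handle. Now I lift it and go behind the nearest large lid, L1 at pixel (310,136).

```bash
cat >> h.py <<'E'
LV=np.array([-LU[1],LU[0]])
def pp(lx,ly,ang,back=0,z=.1095):
    """pusher TCP pose so that lid centre in notch sits at lane (lx,ly); heading = lane push dir turned by ang (neg = toward -x)"""
    c=LO+lx*LU+ly*LV; yaw=-101.4+ang; f=np.array([np.cos(np.radians(yaw)),np.sin(np.radians(yaw))])
    a=c-(.0362+back)*f; return (a[0],a[1],z,yaw)
E
python3 - <<'E'
from h import *
s=pp(.298,-.045,-23,back=.014)
print(np.round(s,4))
plan((.381,.1744,.13,-124),(.381,.1744,.17,-124),(.39,.17,.205,-124),(.425,.16,.21,-124),(.465,.145,.21,-124),(.51,.13,.21,-124),(.55,.12,.21,-124),(.58,.11,.21,-124),s[:2]+(.21,s[3]))
E
```

```text
[ 5.995e-01  1.044e-01  1.095e-01 -1.244e+02]
t 4.1 at [0.381  0.1744 0.1076] fwd yaw -124.15 tilt 0.3 F [-0.3 -0.8  6.9] w 0.0196
tx -0.0224 ty -0.0002 tz -0.0000 wx -0.2
tx -0.0624 ty -0.0004 tz -0.0001 wx -0.2
tx -0.0975 ty 0.0094 tz -0.0015 wx -0.2
tx -0.1026 ty 0.0439 tz -0.0129 wx -0.2
tx -0.1028 ty 0.0855 tz -0.0230 wx -0.2
tx -0.1031 ty 0.1311 tz -0.0358 wx -0.2
tx -0.1032 ty 0.1698 tz -0.0500 wx -0.2
tx -0.1034 ty 0.2003 tz -0.0586 wx -0.2
tx -0.1035 ty 0.2195 tz -0.0649 wx 0.2
```

```bash
python3 -m creep '[{"wx":0,"wy":0,"wz":0,"tx":-0.02,"ty":0,"tz":0,"claw":1},{"wx":0,"wy":0,"wz":0,"tx":-0.06,"ty":0,"tz":0,"claw":1},{"wx":0,"wy":0,"wz":0,"tx":-0.098,"ty":0.009,"tz":-0.001,"claw":1},{"wx":0,"wy":0,"wz":0,"tx":-0.103,"ty":0.044,"tz":-0.013,"claw":1},{"wx":0,"wy":0,"wz":0,"tx":-0.103,"ty":0.086,"tz":-0.023,"claw":1},{"wx":0,"wy":0,"wz":0,"tx":-0.103,"ty":0.131,"tz":-0.036,"claw":1},{"wx":0,"wy":0,"wz":0,"tx":-0.103,"ty":0.17,"tz":-0.05,"claw":1},{"wx":0,"wy":0,"wz":0,"tx":-0.103,"ty":0.2,"tz":-0.058,"claw":1}]'; python3 - <<'E'
from h import *
s=pp(.298,-.045,-23,back=.014)
plan(s[:2]+(.21,s[3]),s[:2]+(.15,s[3]),s)
im=bot.grab_frame("top"); s=bot.grab_frame("scene"); cv2.imwrite("pics/top4.png",im)
cv2.imwrite("pics/s4c.png",cv2.resize(s[100:220,220:380],None,fx=5,fy=5,interpolation=cv2.INTER_CUBIC))
E
```

```text
clock: 4.9
position: [0.5815, 0.1086, 0.2094]
tool_rot: [-1.837, 1.566, 2.278]
force: [-0.8, 0.7, -0.9]
grip_width: 0.0195
t 4.9 at [0.5815 0.1086 0.2094] fwd yaw -124.21 tilt 0.29 F [-0.8  0.7 -0.9] w 0.0195
tx -0.0007 ty 0.0172 tz -0.0067 wx 0.2
tx 0.0593 ty 0.0175 tz -0.0066 wx 0.2
tx 0.0998 ty 0.0177 tz -0.0066 wx 0.2
```

View pics/s4c.png

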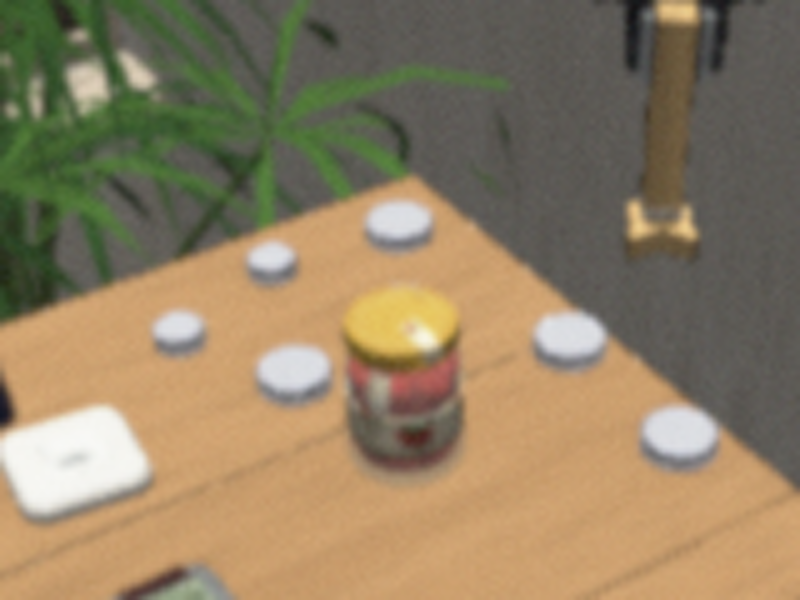

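View pics/top4.png

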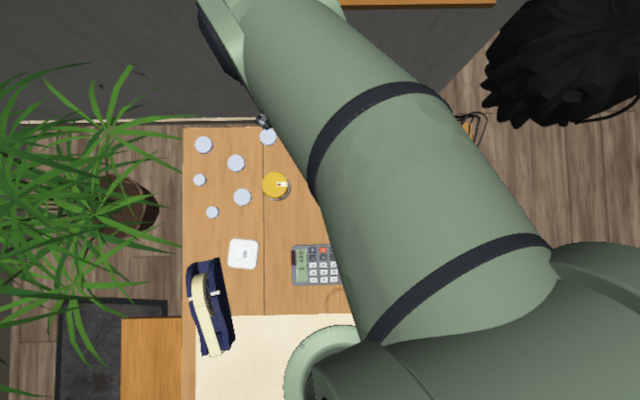

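```bash
python3 - <<'E'
from h import *
u=lambda x,y:((x+.5)/5-.5+220,(y+.5)/5-.5+100)
print("handle top",ray(u(676,12),.2278,KS), "TCP",bot.observe()["position"])
print("tips bottom at z=.1018", ray(u(630,254),.1018,KS),ray(u(697,258),.1018,KS))
f=np.array([np.cos(np.radians(-124.2)),np.sin(np.radians(-124.2))]);s=np.array([-f[1],f[0]]);p=bot.observe()["position"][:2]
print("expected tips",p+.021*f-.015*s,p+.021*f+.015*s)
E
```

```text
handle top [0.58138542 0.10343546 0.2278    ] TCP [0.58211918 0.10756744 0.20881117]
tips bottom at z=.1018 [0.56350634 0.10458108 0.1018    ] [0.58868957 0.0828561  0.1018    ]
expected tips [0.55790922 0.09862999] [0.58272164 0.08176749]
```

```bash
python3 -m creep '[{"wx":0,"wy":0,"wz":0,"tx":0.02,"ty":0.017,"tz":-0.007,"claw":1},{"wx":0,"wy":0,"wz":0,"tx":0.06,"ty":0.0175,"tz":-0.007,"claw":1},{"wx":0,"wy":0,"wz":0,"tx":0.085,"ty":0.0175,"tz":-0.007,"claw":1},{"wx":0,"wy":0,"wz":0,"tx":0.085,"ty":0.0175,"tz":-0.007,"claw":1}]'; python3 - <<'E'
from h import *
s=pp(.298,-.045,-23,back=.014)
plan(s,pp(.298,-.045,-23,back=.003))
s=bot.grab_frame("scene")
cv2.imwrite("pics/s5c.png",cv2.resize(s[100:220,260:420],None,fx=5,fy=5,interpolation=cv2.INTER_CUBIC))
E
```

```text
clock: 5.4
position: [0.598, 0.1036, 0.1207]
tool_rot: [-1.274, 1.562, 2.84]
force: [-0.3, 0.0, -0.8]
grip_width: 0.0194
t 5.4 at [0.598  0.1036 0.1207] fwd yaw -124.31 tilt 0.53 F [-0.3  0.  -0.8] w 0.0194
tx 0.0112 ty 0.0009 tz -0.0016 wx 0.1
tx 0.0112 ty 0.0009 tz 0.0094 wx 0.1
```

View pics/s5c.png

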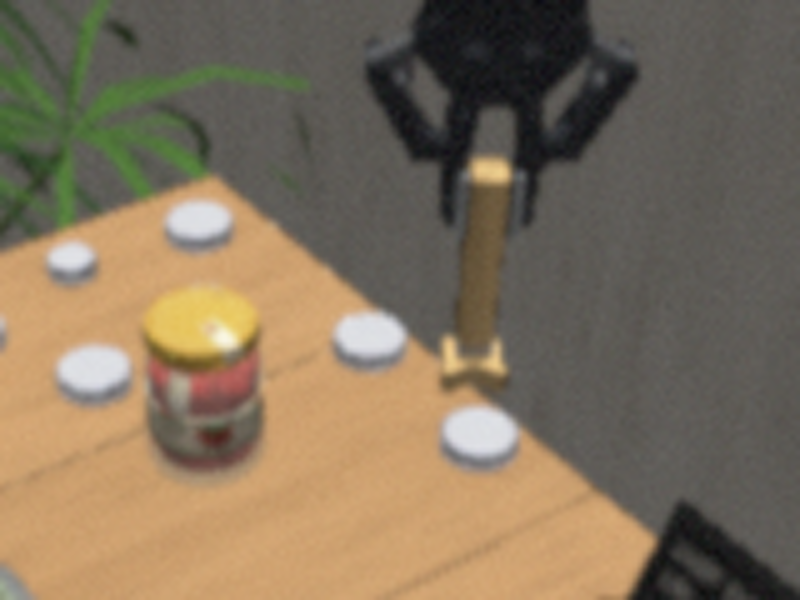

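```bash
cat >> h.py <<'E'
def overlay(name,box,f,fn,zoff=.1076,cam="scene"):
    C=KS if cam=="scene" else K
    o=bot.observe();R=toolR(o);p=o["position"]
    im=bot.grab_frame(cam); x0,y0,x1,y1=box
    c=cv2.resize(im[y0:y1,x0:x1],None,fx=f,fy=f,interpolation=cv2.INTER_CUBIC)
    # pusher points in pusher frame: fwd=tool z, right=tool y, up=-tool x
    pts=[(.021,.015,0),(.021,-.015,0),(.021,.015,.014),(.021,-.015,.014),(.012,0,.014),(.01,.01,.126),(.01,-.01,.126),(-.01,.01,.126),(-.01,-.01,.126)]
    for a,b,h in pts:
        X=p+R[:,2]*a+R[:,1]*b-R[:,0]*(h-zoff)
        q=proj(X,C); q=((q-[x0,y0])+.5)*f-.5
        cv2.circle(c,tuple(int(round(v)) for v in q),2,(0,0,255),-1)
    cv2.imwrite(fn,c)
E
python3 - <<'E'
from h import *
overlay("x",(335,120,375,185),9,"pics/ov5.png")
E
```

```text
(no output)
```

View pics/ov5.png

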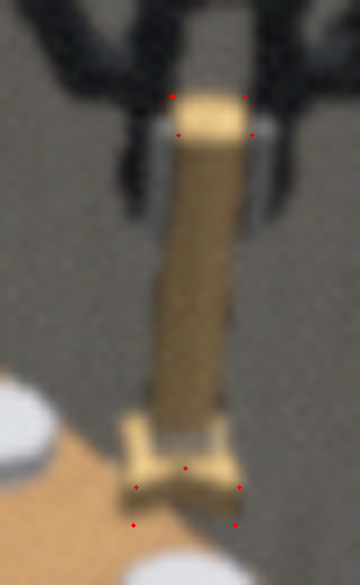

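```bash
python3 - <<'E'
from h import *
c=cv2.imread("pics/s3c.png"); p=np.array([.381,.1744,.1076]); R=toolR({"tool_rot":[-1.824,1.566,2.292]})
for a,b,h in [(.021,.015,0),(.021,-.015,0),(.021,.015,.014),(.021,-.015,.014),(.012,0,.014),(.01,.01,.126),(.01,-.01,.126),(-.01,.01,.126),(-.01,-.01,.126)]:
    X=p+R[:,2]*a+R[:,1]*b-R[:,0]*(h-.1076); q=((proj(X,KS)-[200,110])+.5)*6-.5
    cv2.circle(c,tuple(int(round(v)) for v in q),2,(0,0,255),-1)
cv2.imwrite("pics/ov3.png",cv2.resize(c[230:540,330:510],None,fx=1.8,fy=1.8))
E
```

```text
(no output)
```

View pics/ov3.png

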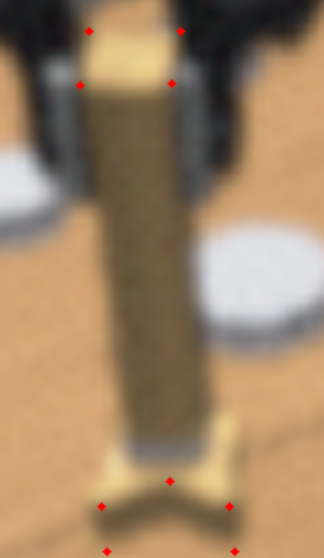

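Same pattern as in the free-standing picture, so the pusher is held upright and the offset is calibration error. I lower it and push L1.

```bash
python3 -m creep '[{"wx":0,"wy":0,"wz":0,"tx":0.008,"ty":0.001,"tz":-0.001,"claw":1},{"wx":0,"wy":0,"wz":0,"tx":0.011,"ty":0.001,"tz":-0.001,"claw":1},{"wx":0,"wy":0,"wz":0,"tx":0.011,"ty":0.001,"tz":-0.001,"claw":1}]'; python3 - <<'E'
from h import *
plan(pp(.298,-.045,-23,.006),pp(.298,-.045,-23,0),pp(.289,-.041,-24),pp(.280,-.037,-24),pp(.271,-.033,-24),pp(.262,-.029,-24),pp(.253,-.025,-24),pp(.244,-.021,-23))
E
```

```text
clock: 5.8
position: [0.6015, 0.1045, 0.1137]
tool_rot: [-1.846, 1.566, 2.267]
force: [0.6, -0.1, -0.4]
grip_width: 0.0195
t 5.8 at [0.6015 0.1045 0.1137] fwd yaw -124.32 tilt 0.29 F [ 0.6 -0.1 -0.4] w 0.0195
tx 0.0041 ty -0.0016 tz 0.0092 wx 0.1
tx 0.0041 ty -0.0016 tz 0.0152 wx 0.1
tx 0.0041 ty -0.0012 tz 0.0250 wx 1.1
tx 0.0041 ty -0.0014 tz 0.0349 wx 1.1
tx 0.0041 ty -0.0015 tz 0.0447 wx 1.1
tx 0.0041 ty -0.0017 tz 0.0546 wx 1.1
tx 0.0041 ty -0.0019 tz 0.0644 wx 1.1
tx 0.0041 ty -0.0027 tz 0.0743 wx 0.1
```

```bash
python3 -m creep '[{"wx":0,"wy":0,"wz":0,"tx":0.003,"ty":0,"tz":0,"claw":1},{"wx":0,"wy":0,"wz":0,"tx":0.004,"ty":0,"tz":0,"claw":1},{"wx":0,"wy":0,"wz":0,"tx":0.004,"ty":0,"tz":0,"claw":1}]'; python3 - <<'E'
from h import *
plan(pp(.298,-.045,-23,.006),pp(.298,-.045,-23,0),pp(.289,-.041,-24),pp(.280,-.037,-24),pp(.271,-.033,-24),pp(.262,-.029,-24),pp(.253,-.025,-24),pp(.244,-.021,-23))
overlay("x",(330,120,390,200),7,"pics/ov6.png")
E
```

```text
clock: 6.1
position: [0.6014, 0.1045, 0.1096]
tool_rot: [-1.826, 1.566, 2.287]
force: [-0.1, -0.1, -0.9]
grip_width: 0.0195
t 6.1 at [0.6014 0.1045 0.1096] fwd yaw -124.32 tilt 0.29 F [-0.1 -0.1 -0.9] w 0.0195
tx 0.0001 ty -0.0016 tz 0.0092 wx 0.1
tx 0.0001 ty -0.0016 tz 0.0152 wx 0.1
tx 0.0001 ty -0.0012 tz 0.0250 wx 1.1
tx 0.0001 ty -0.0013 tz 0.0349 wx 1.1
tx 0.0000 ty -0.0015 tz 0.0447 wx 1.1
tx 0.0000 ty -0.0017 tz 0.0546 wx 1.1
tx 0.0000 ty -0.0019 tz 0.0644 wx 1.1
tx 0.0000 ty -0.0027 tz 0.0742 wx 0.1
```

View pics/ov6.png

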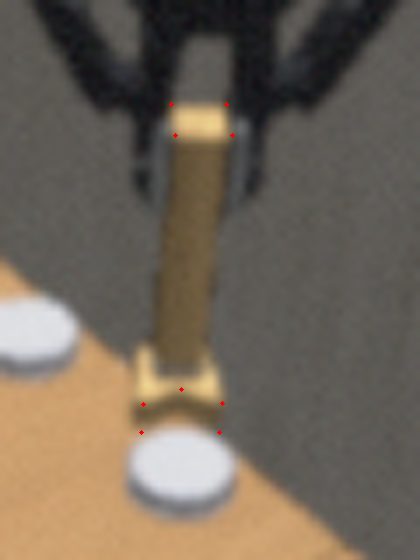

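The notch at (178,410) in the crop points straight at L1 at (181,465). Pushing.

```bash
python3 -m creep '[{"wx":0,"wy":0,"wz":0,"tx":0,"ty":-0.001,"tz":0.008,"claw":1},{"wx":0,"wy":0,"wz":0,"tx":0,"ty":-0.0015,"tz":0.016,"claw":1},{"wx":1,"wy":0,"wz":0,"tx":0,"ty":-0.0015,"tz":0.025,"claw":1},{"wx":1,"wy":0,"wz":0,"tx":0,"ty":-0.0015,"tz":0.035,"claw":1},{"wx":1,"wy":0,"wz":0,"tx":0,"ty":-0.0015,"tz":0.045,"claw":1},{"wx":1,"wy":0,"wz":0,"tx":0,"ty":-0.0017,"tz":0.055,"claw":1},{"wx":0,"wy":0,"wz":0,"tx":0,"ty":-0.0027,"tz":0.065,"claw":1}]'; python3 - <<'E'
from h import *
plan(pp(.253,-.025,-24),pp(.244,-.021,-22),pp(.235,-.0175,-20),pp(.226,-.0145,-18),pp(.217,-.0115,-16),pp(.208,-.009,-14),pp(.199,-.007,-12),pp(.19,-.005,-10),pp(.181,-.0035,-8))
overlay("x",(300,110,400,210),6,"pics/ov7.png")
E
```

```text
clock: 6.85
position: [0.5622, 0.0516, 0.1097]
tool_rot: [-1.873, 1.566, 2.241]
force: [0.7, 0.7, -0.8]
grip_width: 0.0195
t 6.85 at [0.5622 0.0516 0.1097] fwd yaw -124.3 tilt 0.28 F [ 0.7  0.7 -0.8] w 0.0195
tx 0.0002 ty 0.0007 tz -0.0015 wx 1.1
tx 0.0002 ty -0.0007 tz 0.0084 wx -0.9
tx 0.0002 ty -0.0017 tz 0.0181 wx -2.9
tx 0.0002 ty -0.0023 tz 0.0276 wx -4.9
tx 0.0001 ty -0.0028 tz 0.0372 wx -6.9
tx 0.0001 ty -0.0028 tz 0.0466 wx -8.9
tx 0.0001 ty -0.0024 tz 0.0559 wx -10.9
tx 0.0001 ty -0.0020 tz 0.0653 wx -12.9
tx 0.0001 ty -0.0011 tz 0.0744 wx -14.9
```

View pics/ov7.png

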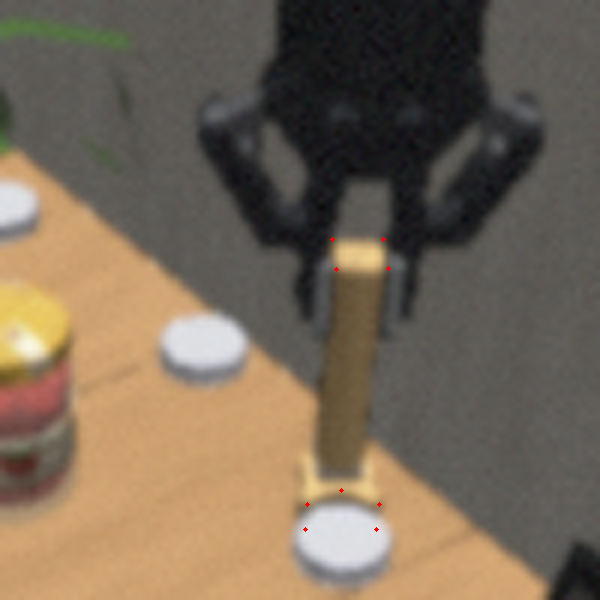

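The lid sits in the notch at crop (343,540). Continuing the curve.

```bash
python3 -m creep '[{"wx":-1,"wy":0,"wz":0,"tx":0,"ty":-0.0007,"tz":0.0084,"claw":1},{"wx":-3,"wy":0,"wz":0,"tx":0,"ty":-0.0017,"tz":0.018,"claw":1},{"wx":-5,"wy":0,"wz":0,"tx":0,"ty":-0.0023,"tz":0.0275,"claw":1},{"wx":-7,"wy":0,"wz":0,"tx":0,"ty":-0.0028,"tz":0.037,"claw":1},{"wx":-9,"wy":0,"wz":0,"tx":0,"ty":-0.0028,"tz":0.0465,"claw":1},{"wx":-11,"wy":0,"wz":0,"tx":0,"ty":-0.0024,"tz":0.056,"claw":1},{"wx":-13,"wy":0,"wz":0,"tx":0,"ty":-0.002,"tz":0.065,"claw":1}]'; python3 - <<'E'
from h import *
plan(pp(.19,-.005,-10),pp(.181,-.0035,-7),pp(.172,-.002,-5),pp(.163,-.001,-3),pp(.154,0,-1),pp(.145,0,0),pp(.136,0,0),pp(.127,0,0),pp(.118,0,0),pp(.109,0,0))
overlay("x",(310,120,430,260),4,"pics/ov8.png")
im=bot.grab_frame("top"); cv2.imwrite("pics/top8.png",im[100:300,150:550])
E
```

```text
clock: 7.6
position: [0.5225, -0.0031, 0.1096]
tool_rot: [-1.791, 1.566, 2.553]
force: [-0.3, 1.3, -1.0]
grip_width: 0.0195
t 7.6 at [ 0.5225 -0.0031  0.1096] fwd yaw -111.11 tilt 0.27 F [-0.3  1.3 -1. ] w 0.0195
tx 0.0001 ty 0.0005 tz -0.0022 wx 0.3
tx 0.0001 ty -0.0013 tz 0.0070 wx -2.7
tx 0.0001 ty -0.0026 tz 0.0162 wx -4.7
tx 0.0000 ty -0.0033 tz 0.0254 wx -6.7
tx 0.0000 ty -0.0040 tz 0.0346 wx -8.7
tx 0.0000 ty -0.0031 tz 0.0435 wx -9.7
tx 0.0000 ty -0.0016 tz 0.0524 wx -9.7
tx -0.0000 ty -0.0001 tz 0.0613 wx -9.7
tx -0.0000 ty 0.0014 tz 0.0702 wx -9.7
tx -0.0000 ty 0.0029 tz 0.0790 wx -9.7
```

View pics/ov8.png

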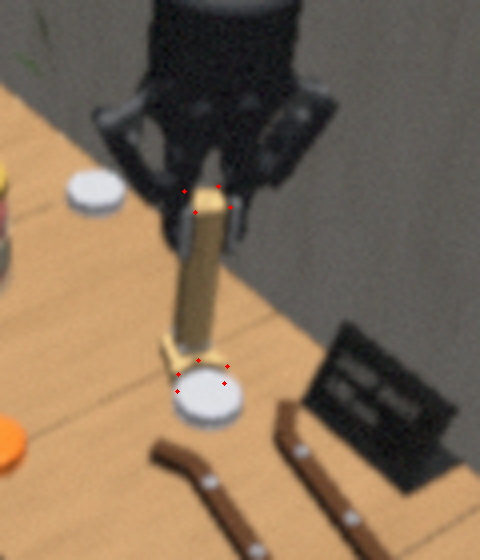

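View pics/top8.png

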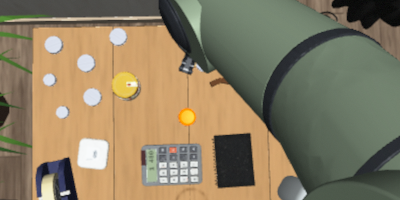

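```bash
cat >> h.py <<'E'
def sp(x,y,box,f,z): return ray(((x+.5)/f-.5+box[0],(y+.5)/f-.5+box[1]),z,KS)[:2]
E
python3 - <<'E'
from h import *
b=(310,120)
print("lid lane by scene",lane(sp(207,394,b,4,.012)))
for q,n in (((209,482),"low1"),((301,452),"up1"),((257,552),"low2"),((352,518),"up2")): print(n,lane(sp(*q,b,4,.0145)))
for X in ([.5215,-.1055],[.5104,-.1575],[.464,-.094],[.4535,-.1456]): print("top",lane(X))
E
```

```text
lid lane by scene [ 0.18759342 -0.00149948]
low1 [0.12436435 0.03129334]
up1 [ 0.12377584 -0.02689712]
low2 [0.07105527 0.03130594]
up2 [ 0.07121508 -0.027195  ]
top [ 0.12299201 -0.02967518]
top [ 0.06982391 -0.02907236]
top [0.12289983 0.02896347]
top [0.07024243 0.0290572 ]
```

Measured against the rivets, the lid is at lane (0.187, −0.004), as commanded. I push it into the lane.

```bash
python3 -m creep '[{"wx":-3,"wy":0,"wz":0,"tx":0,"ty":-0.0013,"tz":0.007,"claw":1},{"wx":-5,"wy":0,"wz":0,"tx":0,"ty":-0.0026,"tz":0.016,"claw":1},{"wx":-7,"wy":0,"wz":0,"tx":0,"ty":-0.0033,"tz":0.0255,"claw":1},{"wx":-9,"wy":0,"wz":0,"tx":0,"ty":-0.004,"tz":0.0345,"claw":1},{"wx":-9.7,"wy":0,"wz":0,"tx":0,"ty":-0.0031,"tz":0.0435,"claw":1},{"wx":-9.7,"wy":0,"wz":0,"tx":0,"ty":-0.0016,"tz":0.0525,"claw":1},{"wx":-9.7,"wy":0,"wz":0,"tx":0,"ty":0,"tz":0.0615,"claw":1},{"wx":-9.7,"wy":0,"wz":0,"tx":0,"ty":0.0014,"tz":0.07,"claw":1}]'; python3 - <<'E'
from h import *
plan(pp(.118,0,0),pp(.11,0,0),pp(.1,0,0),pp(.1,0,0,back=.03))
overlay("x",(330,140,450,280),4,"pics/ov9.png")
E
```

```text
clock: 8.5
position: [0.4982, -0.0702, 0.1095]
tool_rot: [-1.827, 1.566, 2.683]
force: [-0.7, -0.6, -1.0]
grip_width: 0.0195
t 8.5 at [ 0.4982 -0.0702  0.1095] fwd yaw -101.58 tilt 0.28 F [-0.7 -0.6 -1. ] w 0.0195
tx -0.0000 ty 0.0001 tz -0.0013 wx -0.2
tx -0.0000 ty 0.0001 tz 0.0067 wx -0.2
tx -0.0000 ty 0.0002 tz 0.0167 wx -0.2
tx -0.0000 ty 0.0001 tz -0.0133 wx -0.2
```

View pics/ov9.png

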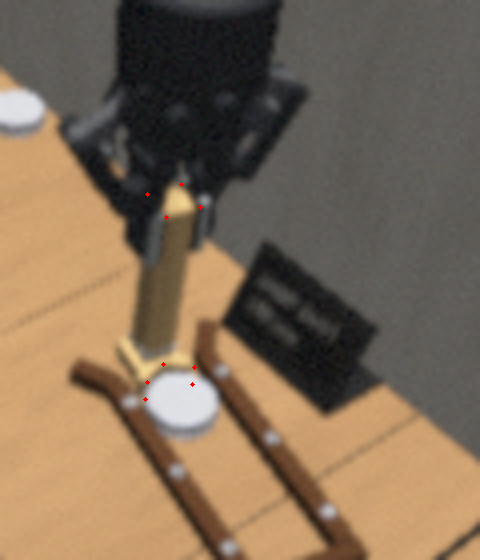

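The lid is inside the straight rails. I push a bit farther, back off along the lane, then lift.

```bash
python3 -m creep '[{"wx":0,"wy":0,"wz":0,"tx":0,"ty":0,"tz":0.008,"claw":1},{"wx":0,"wy":0,"wz":0,"tx":0,"ty":0,"tz":0.015,"claw":1},{"wx":0,"wy":0,"wz":0,"tx":0,"ty":0,"tz":0.021,"claw":1},{"wx":0,"wy":0,"wz":0,"tx":0,"ty":0,"tz":0.024,"claw":1},{"wx":0,"wy":0,"wz":0,"tx":0,"ty":0,"tz":0.014,"claw":1},{"wx":0,"wy":0,"wz":0,"tx":0,"ty":0,"tz":-0.015,"claw":1},{"wx":0,"wy":0,"wz":0,"tx":-0.03,"ty":0,"tz":-0.045,"claw":1},{"wx":0,"wy":0,"wz":0,"tx":-0.06,"ty":0,"tz":-0.08,"claw":1}]'; python3 - <<'E'
from h import *
print(np.round(pp(.396,-.0274,-10,.016),4))
s=pp(.396,-.0274,-10,.016)
plan((.53,.03,.2,-104),(.545,.08,.21,-106),(.56,.13,.21,-110),(.575,.175,.21,-111),s[:2]+(.21,s[3]),s[:2]+(.15,s[3]),s[:2]+(.12,s[3]),s)
sc=bot.grab_frame("scene")
cv2.imwrite("pics/s10.png",cv2.resize(sc[130:290,310:450],None,fx=4,fy=4,interpolation=cv2.INTER_CUBIC))
E
```

```text
clock: 9.35
position: [0.5138, 0.0084, 0.1698]
tool_rot: [-1.632, 1.564, 2.877]
force: [1.4, 0.2, -1.4]
grip_width: 0.0195
[ 5.923e-01  2.112e-01  1.095e-01 -1.114e+02]
t 9.35 at [0.5138 0.0084 0.1698] fwd yaw -101.65 tilt 0.4 F [ 1.4  0.2 -1.4] w 0.0195
tx -0.0303 ty 0.0113 tz -0.0245 wx 2.4
tx -0.0403 ty 0.0158 tz -0.0765 wx 4.4
tx -0.0403 ty 0.0204 tz -0.1285 wx 8.4
tx -0.0403 ty 0.0260 tz -0.1756 wx 9.4
tx -0.0404 ty 0.0356 tz -0.2145 wx 9.8
tx 0.0196 ty 0.0360 tz -0.2145 wx 9.8
tx 0.0496 ty 0.0362 tz -0.2145 wx 9.8
tx 0.0601 ty 0.0363 tz -0.2145 wx 9.8
```

View pics/s10.png

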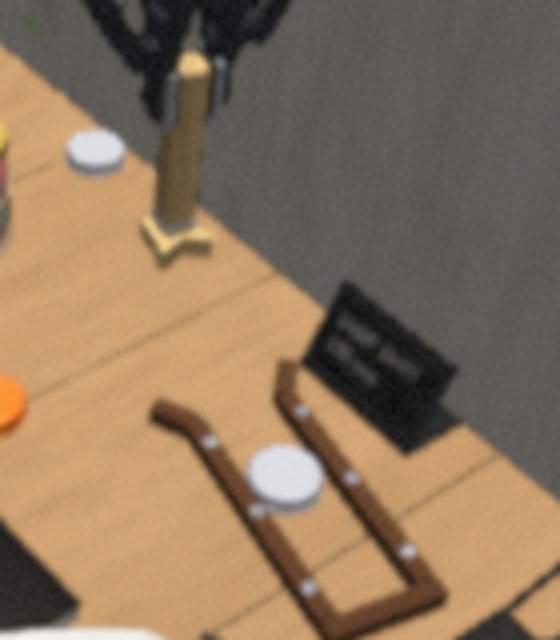

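L1 is in the lane (crop pixel 285,475). Next is the second lid, L2, at world (0.573, 0.163).

```bash
python3 -m creep '[{"wx":2,"wy":0,"wz":0,"tx":-0.03,"ty":0.008,"tz":-0.025,"claw":1},{"wx":4,"wy":0,"wz":0,"tx":-0.04,"ty":0.015,"tz":-0.07,"claw":1},{"wx":7,"wy":0,"wz":0,"tx":-0.04,"ty":0.02,"tz":-0.115,"claw":1},{"wx":8,"wy":0,"wz":0,"tx":-0.04,"ty":0.025,"tz":-0.16,"claw":1},{"wx":8,"wy":0,"wz":0,"tx":-0.04,"ty":0.03,"tz":-0.2,"claw":1},{"wx":8,"wy":0,"wz":0,"tx":-0.03,"ty":0.034,"tz":-0.2145,"claw":1},{"wx":8,"wy":0,"wz":0,"tx":-0.01,"ty":0.034,"tz":-0.2145,"claw":1}]'; python3 - <<'E'
from h import *
s=pp(.396,-.0274,-8,.016)
plan(s[:2]+(.15,s[3]),s[:2]+(.12,s[3]),s)
E
```

```text
clock: 10.1
position: [0.5925, 0.2229, 0.1862]
tool_rot: [-3.14, 1.563, 1.238]
force: [-0.6, -0.5, -1.3]
grip_width: 0.0192
t 10.1 at [0.5925 0.2229 0.1862] fwd yaw -109.11 tilt 0.46 F [-0.6 -0.5 -1.3] w 0.0192
tx 0.0361 ty 0.0018 tz 0.0114 wx 0.3
tx 0.0661 ty 0.0018 tz 0.0116 wx 0.3
tx 0.0766 ty 0.0018 tz 0.0117 wx 0.3
```

```bash
python3 -m creep '[{"wx":0,"wy":0,"wz":0,"tx":0.03,"ty":0.002,"tz":0.009,"claw":1},{"wx":0,"wy":0,"wz":0,"tx":0.06,"ty":0.002,"tz":0.01,"claw":1},{"wx":0,"wy":0,"wz":0,"tx":0.074,"ty":0.002,"tz":0.01,"claw":1},{"wx":0,"wy":0,"wz":0,"tx":0.0766,"ty":0.002,"tz":0.01,"claw":1},{"wx":0,"wy":0,"wz":0,"tx":0.0766,"ty":0.002,"tz":0.01,"claw":1}]'; python3 - <<'E'
from h import *
plan(*[pp(.396-.01*k,-.0274+.0014*k,-8) for k in range(0,9)])
overlay("x",(270,80,390,200),5,"pics/ov11.png")
E
```

```text
clock: 10.6
position: [0.5915, 0.2137, 0.11]
tool_rot: [3.126, 1.563, 1.222]
force: [0.7, -0.1, -0.4]
grip_width: 0.0193
t 10.6 at [0.5915 0.2137 0.11  ] fwd yaw -109.1 tilt 0.47 F [ 0.7 -0.1 -0.4] w 0.0193
tx 0.0003 ty -0.0003 tz 0.0181 wx 0.3
tx 0.0002 ty -0.0004 tz 0.0282 wx 0.3
tx 0.0002 ty -0.0004 tz 0.0383 wx 0.3
tx 0.0001 ty -0.0005 tz 0.0484 wx 0.3
tx -0.0000 ty -0.0005 tz 0.0585 wx 0.3
tx -0.0001 ty -0.0006 tz 0.0686 wx 0.3
tx -0.0002 ty -0.0006 tz 0.0787 wx 0.3
tx -0.0003 ty -0.0007 tz 0.0888 wx 0.3
tx -0.0003 ty -0.0007 tz 0.0989 wx 0.3
```

View pics/ov11.png

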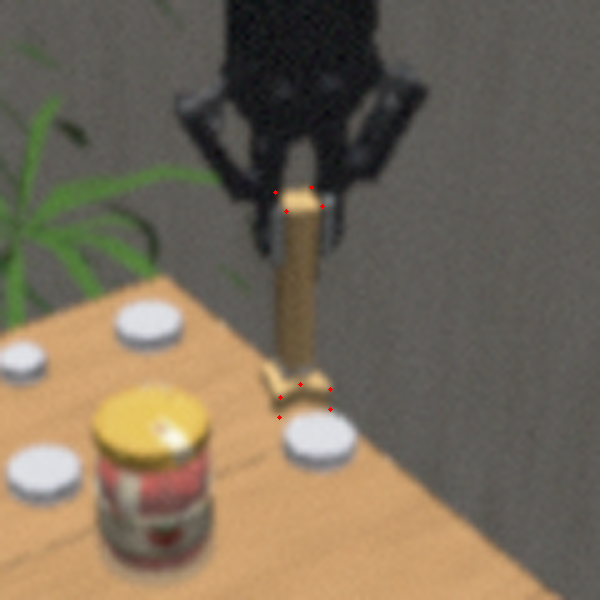

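The pusher is on the counter behind L2 (crop 320,438). Pushing.

```bash
python3 -m creep '[{"wx":0,"wy":0,"wz":0,"tx":0,"ty":0,"tz":0.008,"claw":1},{"wx":0,"wy":0,"wz":0,"tx":0,"ty":0,"tz":0.017,"claw":1},{"wx":0,"wy":0,"wz":0,"tx":0,"ty":0,"tz":0.027,"claw":1},{"wx":0,"wy":0,"wz":0,"tx":0,"ty":-0.0005,"tz":0.038,"claw":1},{"wx":0,"wy":0,"wz":0,"tx":0,"ty":-0.0005,"tz":0.05,"claw":1},{"wx":0,"wy":0,"wz":0,"tx":0,"ty":-0.0005,"tz":0.062,"claw":1},{"wx":0,"wy":0,"wz":0,"tx":0,"ty":-0.0006,"tz":0.074,"claw":1},{"wx":0,"wy":0,"wz":0,"tx":0,"ty":-0.0007,"tz":0.086,"claw":1}]'; python3 - <<'E'
from h import *
plan(*[pp(.33-.01*k,-.0182+.0014*k,-8) for k in range(0,11)])
overlay("x",(280,90,400,210),5,"pics/ov12.png")
E
```

```text
clock: 11.45
position: [0.5626, 0.1317, 0.1098]
tool_rot: [3.043, 1.562, 1.139]
force: [0.1, 0.7, -1.5]
grip_width: 0.0196
t 11.45 at [0.5626 0.1317 0.1098] fwd yaw -109.12 tilt 0.51 F [ 0.1  0.7 -1.5] w 0.0196
tx 0.0003 ty -0.0002 tz -0.0022 wx 0.3
tx 0.0002 ty -0.0002 tz 0.0079 wx 0.3
tx 0.0001 ty -0.0003 tz 0.0180 wx 0.3
tx 0.0000 ty -0.0003 tz 0.0281 wx 0.3
tx -0.0000 ty -0.0004 tz 0.0382 wx 0.3
tx -0.0001 ty -0.0004 tz 0.0483 wx 0.3
tx -0.0002 ty -0.0005 tz 0.0583 wx 0.3
tx -0.0003 ty -0.0005 tz 0.0684 wx 0.3
tx -0.0004 ty -0.0005 tz 0.0785 wx 0.3
tx -0.0005 ty -0.0006 tz 0.0886 wx 0.3
tx -0.0006 ty -0.0006 tz 0.0987 wx 0.3
```

View pics/ov12.png

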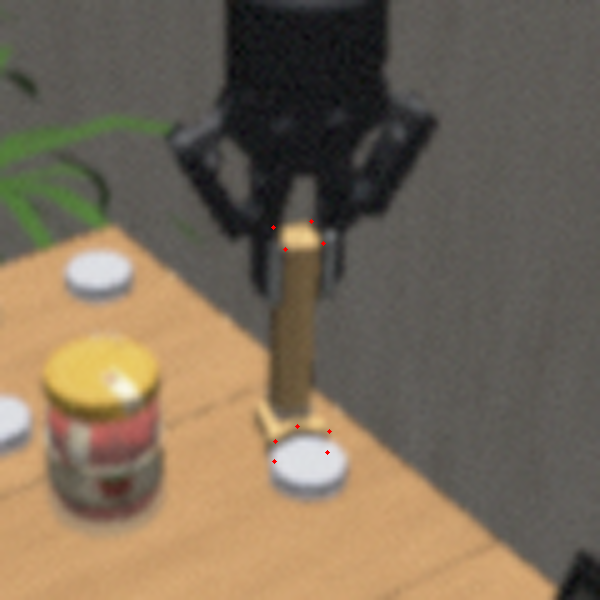

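L2 is seated in the notch (crop 310,463). Continuing.

```bash
python3 -m creep '[{"wx":0,"wy":0,"wz":0,"tx":0,"ty":0,"tz":0.009,"claw":1},{"wx":0,"wy":0,"wz":0,"tx":0,"ty":0,"tz":0.02,"claw":1},{"wx":0,"wy":0,"wz":0,"tx":0,"ty":0,"tz":0.032,"claw":1},{"wx":0,"wy":0,"wz":0,"tx":0,"ty":0,"tz":0.044,"claw":1},{"wx":0,"wy":0,"wz":0,"tx":0,"ty":0,"tz":0.056,"claw":1},{"wx":0,"wy":0,"wz":0,"tx":0,"ty":0,"tz":0.068,"claw":1},{"wx":0,"wy":0,"wz":0,"tx":0,"ty":0,"tz":0.079,"claw":1},{"wx":0,"wy":0,"wz":0,"tx":0,"ty":0,"tz":0.09,"claw":1}]'; python3 - <<'E'
from h import *
plan(pp(.237,-.005,-8),pp(.228,-.0038,-7.5),pp(.219,-.0026,-7),pp(.21,-.0017,-6),pp(.20,-.001,-4.5),pp(.19,-.0003,-3),pp(.18,0,-1.5),pp(.17,0,0),pp(.16,0,0))
overlay("x",(310,110,430,250),4,"pics/ov13.png")
E
```

```text
clock: 12.3
position: [0.5323, 0.0436, 0.109]
tool_rot: [3.03, 1.564, 1.124]
force: [-0.9, 0.1, -0.4]
grip_width: 0.0193
t 12.3 at [0.5323 0.0436 0.109 ] fwd yaw -109.21 tilt 0.42 F [-0.9  0.1 -0.4] w 0.0193
tx -0.0005 ty -0.0010 tz -0.0014 wx 0.2
tx -0.0006 ty -0.0013 tz 0.0077 wx -0.3
tx -0.0006 ty -0.0015 tz 0.0168 wx -0.8
tx -0.0007 ty -0.0018 tz 0.0258 wx -1.8
tx -0.0008 ty -0.0021 tz 0.0359 wx -3.3
tx -0.0008 ty -0.0024 tz 0.0459 wx -4.8
tx -0.0009 ty -0.0023 tz 0.0560 wx -6.3
tx -0.0010 ty -0.0019 tz 0.0660 wx -7.8
tx -0.0011 ty -0.0005 tz 0.0759 wx -7.8
```

View pics/ov13.png

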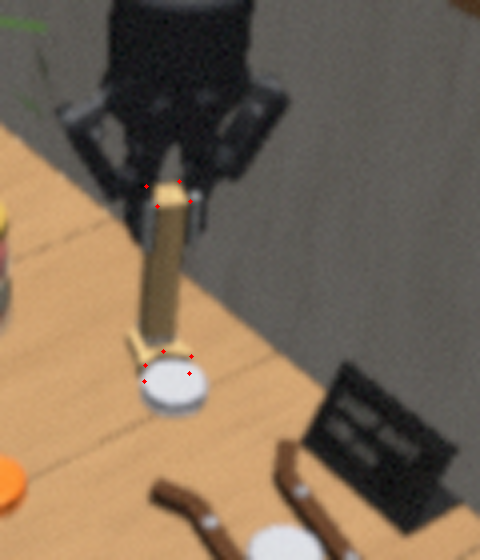

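```bash
python3 -m creep '[{"wx":0,"wy":0,"wz":0,"tx":-0.0005,"ty":-0.001,"tz":0.008,"claw":1},{"wx":-1,"wy":0,"wz":0,"tx":-0.0005,"ty":-0.0015,"tz":0.017,"claw":1},{"wx":-2,"wy":0,"wz":0,"tx":-0.0007,"ty":-0.0018,"tz":0.026,"claw":1},{"wx":-3.3,"wy":0,"wz":0,"tx":-0.0008,"ty":-0.0021,"tz":0.036,"claw":1},{"wx":-4.8,"wy":0,"wz":0,"tx":-0.0008,"ty":-0.0024,"tz":0.046,"claw":1},{"wx":-6.3,"wy":0,"wz":0,"tx":-0.0009,"ty":-0.0023,"tz":0.056,"claw":1},{"wx":-7.8,"wy":0,"wz":0,"tx":-0.001,"ty":-0.0019,"tz":0.066,"claw":1}]'; python3 - <<'E'
from h import *
plan(*[pp(.17-.008*k,0,0) for k in range(0,9)])
overlay("x",(310,130,450,270),4,"pics/ov14.png")
E
```

```text
clock: 13.05
position: [0.5078, -0.0207, 0.1094]
tool_rot: [2.929, 1.565, 1.16]
force: [-0.3, -0.4, -0.9]
grip_width: 0.0195
t 13.05 at [ 0.5078 -0.0207  0.1094] fwd yaw -101.37 tilt 0.33 F [-0.3 -0.4 -0.9] w 0.0195
tx -0.0000 ty 0.0005 tz -0.0028 wx 0.0
tx -0.0001 ty 0.0005 tz 0.0052 wx 0.0
tx -0.0001 ty 0.0005 tz 0.0132 wx 0.0
tx -0.0002 ty 0.0005 tz 0.0212 wx 0.0
tx -0.0002 ty 0.0005 tz 0.0292 wx 0.0
tx -0.0003 ty 0.0005 tz 0.0372 wx 0.0
tx -0.0003 ty 0.0005 tz 0.0452 wx 0.0
tx -0.0004 ty 0.0005 tz 0.0532 wx 0.0
tx -0.0004 ty 0.0005 tz 0.0612 wx 0.0
```

View pics/ov14.png

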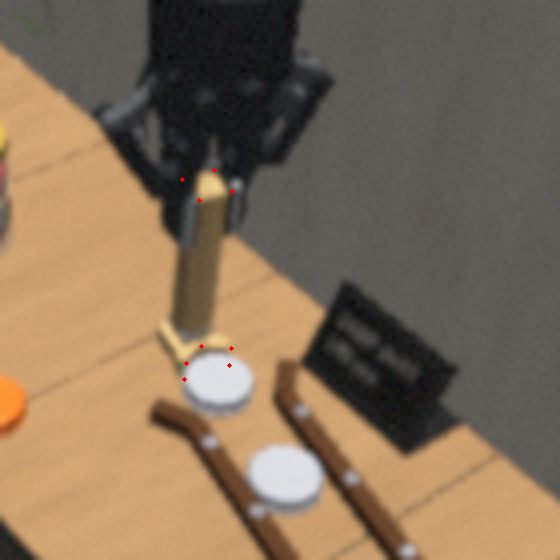

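```bash
python3 -m creep '[{"wx":0,"wy":0,"wz":0,"tx":0,"ty":0.0005,"tz":0.008,"claw":1},{"wx":0,"wy":0,"wz":0,"tx":0,"ty":0.0005,"tz":0.017,"claw":1},{"wx":0,"wy":0,"wz":0,"tx":0,"ty":0.0005,"tz":0.026,"claw":1},{"wx":0,"wy":0,"wz":0,"tx":0,"ty":0.0005,"tz":0.035,"claw":1},{"wx":0,"wy":0,"wz":0,"tx":0,"ty":0.0005,"tz":0.044,"claw":1},{"wx":0,"wy":0,"wz":0,"tx":0,"ty":0.0005,"tz":0.053,"claw":1},{"wx":0,"wy":0,"wz":0,"tx":0,"ty":0.0005,"tz":0.062,"claw":1},{"wx":0,"wy":0,"wz":0,"tx":0,"ty":0.0005,"tz":0.069,"claw":1}]'; python3 - <<'E'
from h import *
plan(pp(.1,0,0),pp(.095,0,0),pp(.1,0,0,.1))
overlay("x",(330,140,460,290),4,"pics/ov15.png")
E
```

```text
clock: 13.9
position: [0.494, -0.091, 0.109]
tool_rot: [2.981, 1.566, 1.211]
force: [0.4, 1.6, -0.5]
grip_width: 0.0194
t 13.9 at [ 0.494 -0.091  0.109] fwd yaw -101.39 tilt 0.26 F [ 0.4  1.6 -0.5] w 0.0194
tx -0.0005 ty 0.0001 tz -0.0045 wx 0.0
tx -0.0005 ty 0.0001 tz 0.0005 wx 0.0
tx -0.0001 ty 0.0001 tz -0.1045 wx 0.0
```

View pics/ov15.png

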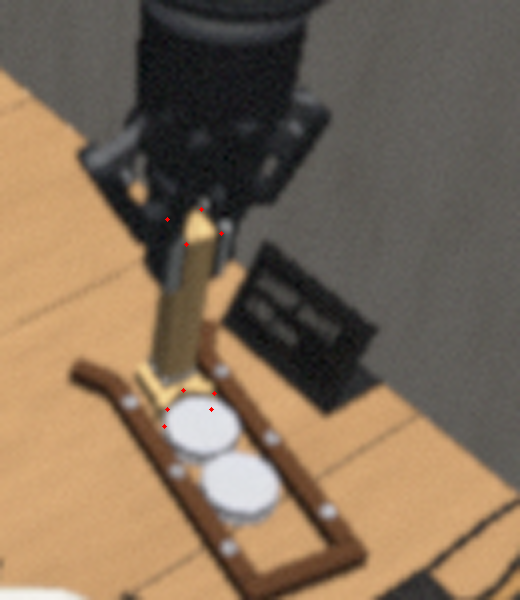

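Two lids are in the lane, touching. I back off and go for the third lid, L3 at world (0.512, 0.2375), staying clear of the jar.

```bash
python3 -m creep '[{"wx":0,"wy":0,"wz":0,"tx":0,"ty":0,"tz":-0.02,"claw":1},{"wx":0,"wy":0,"wz":0,"tx":-0.005,"ty":0,"tz":-0.055,"claw":1},{"wx":0,"wy":0,"wz":0,"tx":-0.035,"ty":0,"tz":-0.09,"claw":1},{"wx":0,"wy":0,"wz":0,"tx":-0.07,"ty":0,"tz":-0.12,"claw":1},{"wx":0,"wy":0,"wz":0,"tx":-0.1,"ty":0,"tz":-0.15,"claw":1}]'; python3 - <<'E'
from h import *
s=pp(.4574,.0472,16,.012); print(np.round(s,4))
plan((.54,.09,.21,-98),(.545,.14,.21,-95),(.54,.19,.21,-90),(.53,.24,.21,-86),s[:2]+(.21,s[3]),s[:2]+(.16,s[3]))
for l in lids(bot.grab_frame("top")): print(*l[:3])
E
```

```text
clock: 14.45
position: [0.5234, 0.0561, 0.211]
tool_rot: [3.008, 1.567, 1.239]
force: [0.7, -0.8, -0.1]
grip_width: 0.0194
[  0.5084   0.2856   0.1095 -85.4   ]
t 14.45 at [0.5234 0.0561 0.211 ] fwd yaw -101.4 tilt 0.24 F [ 0.7 -0.8 -0.1] w 0.0194
tx 0.0012 ty 0.0096 tz -0.0365 wx -3.4
tx 0.0014 ty 0.0046 tz -0.0865 wx -6.4
tx 0.0016 ty -0.0102 tz -0.1345 wx -11.4
tx 0.0018 ty -0.0299 tz -0.1816 wx -15.4
tx 0.0019 ty -0.0601 tz -0.2219 wx -16.0
tx 0.0519 ty -0.0601 tz -0.2217 wx -16.0
[198.9 179.3] 24.4 [0.4746 0.3224]
[203.  144.2] 35.3 [0.5566 0.3132]
[211.9 211.8] 24.3 [0.3987 0.2922]
[235.5 162.6] 35.6 [0.5122 0.2375]
[241.9 196.6] 36.1 [0.4328 0.2231]
```

```bash
python3 -m creep '[{"wx":-3,"wy":0,"wz":0,"tx":0,"ty":0.009,"tz":-0.04,"claw":1},{"wx":-6,"wy":0,"wz":0,"tx":0.001,"ty":0.004,"tz":-0.085,"claw":1},{"wx":-11,"wy":0,"wz":0,"tx":0.001,"ty":-0.01,"tz":-0.13,"claw":1},{"wx":-15,"wy":0,"wz":0,"tx":0.001,"ty":-0.03,"tz":-0.175,"claw":1},{"wx":-16,"wy":0,"wz":0,"tx":0.001,"ty":-0.05,"tz":-0.21,"claw":1},{"wx":-16,"wy":0,"wz":0,"tx":0.005,"ty":-0.06,"tz":-0.222,"claw":1},{"wx":-16,"wy":0,"wz":0,"tx":0.02,"ty":-0.06,"tz":-0.222,"claw":1},{"wx":-16,"wy":0,"wz":0,"tx":0.02,"ty":-0.06,"tz":-0.222,"claw":1}]'; python3 - <<'E'
from h import *
s=pp(.4574,.0472,16,.012); print(np.round(s,4))
plan(s[:2]+(.15,s[3]),s[:2]+(.12,s[3]),s)
overlay("x",(240,60,360,200),4,"pics/ov16.png")
E
```

```text
clock: 15.3
position: [0.5094, 0.2902, 0.1951]
tool_rot: [2.251, 1.563, 0.765]
force: [0.3, -1.8, -0.8]
grip_width: 0.0196
[  0.5084   0.2856   0.1095 -85.4   ]
t 15.3 at [0.5094 0.2902 0.1951] fwd yaw -85.15 tilt 0.43 F [ 0.3 -1.8 -0.8] w 0.0196
tx 0.0450 ty -0.0017 tz 0.0047 wx 0.2
tx 0.0750 ty -0.0019 tz 0.0049 wx 0.2
tx 0.0855 ty -0.0019 tz 0.0049 wx 0.2
```

View pics/ov16.png

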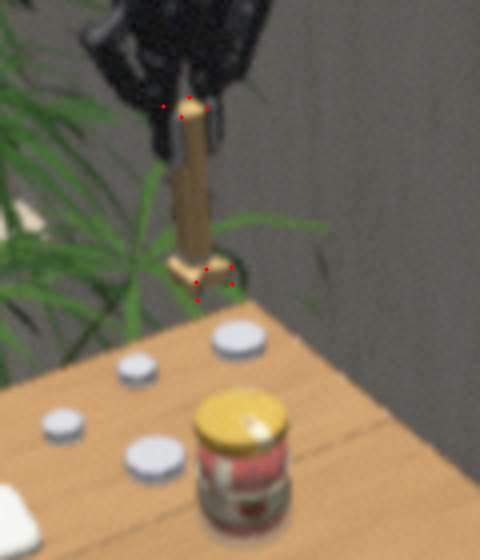

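```bash
python3 -m creep '[{"wx":0,"wy":0,"wz":0,"tx":0.025,"ty":-0.002,"tz":0.005,"claw":1},{"wx":0,"wy":0,"wz":0,"tx":0.055,"ty":-0.002,"tz":0.005,"claw":1},{"wx":0,"wy":0,"wz":0,"tx":0.07,"ty":-0.002,"tz":0.005,"claw":1},{"wx":0,"wy":0,"wz":0,"tx":0.07,"ty":-0.002,"tz":0.005,"claw":1}]'; python3 - <<'E'
from h import *
s=pp(.4574,.0472,16,.012); print(np.round(s,4))
plan(s)
overlay("x",(260,100,340,190),6,"pics/ov17.png")
im=bot.grab_frame("top"); cv2.imwrite("pics/t17.png",cv2.resize(im[110:230,180:300],None,fx=5,fy=5,interpolation=cv2.INTER_CUBIC))
E
```

```text
clock: 15.75
position: [0.5086, 0.2839, 0.1245]
tool_rot: [2.303, 1.565, 0.815]
force: [0.3, 0.0, -1.1]
grip_width: 0.0197
[  0.5084   0.2856   0.1095 -85.4   ]
t 15.75 at [0.5086 0.2839 0.1245] fwd yaw -85.27 tilt 0.32 F [ 0.3  0.  -1.1] w 0.0197
tx 0.0150 ty -0.0002 tz -0.0016 wx 0.1
```

View pics/ov17.png

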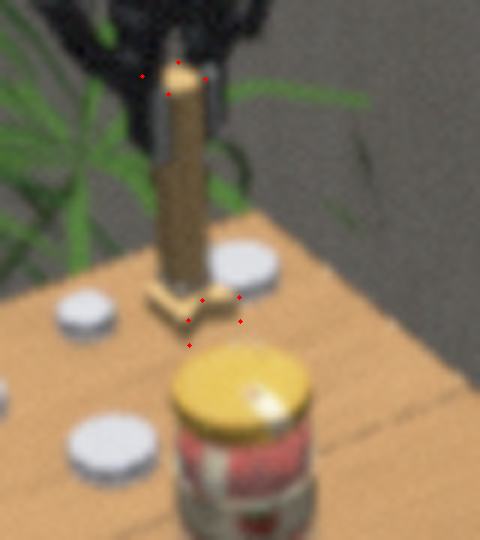

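View pics/t17.png

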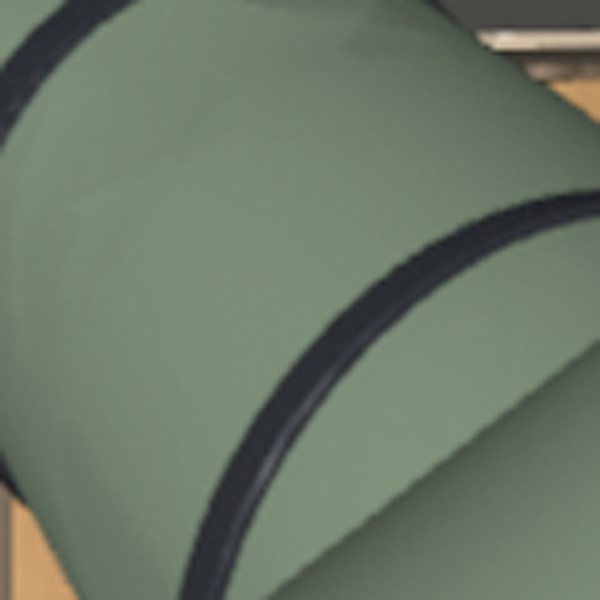

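```bash
python3 -m creep '[{"wx":0,"wy":0,"wz":0,"tx":0.008,"ty":0,"tz":-0.001,"claw":1},{"wx":0,"wy":0,"wz":0,"tx":0.0145,"ty":0,"tz":-0.001,"claw":1},{"wx":0,"wy":0,"wz":0,"tx":0.0148,"ty":0,"tz":-0.001,"claw":1}]'; python3 - <<'E'
from h import *
w=[(.4574,.0472,16),(.448,.0445,16),(.438,.0412,17),(.427,.0372,18.5),(.416,.0332,19),(.405,.0293,19),(.394,.0255,19),(.383,.0217,19)]
plan(*[pp(*a) for a in w])
E
```

```text
clock: 16.15
position: [0.5091, 0.2861, 0.1115]
tool_rot: [2.223, 1.563, 0.736]
force: [-0.3, -0.8, -1.0]
grip_width: 0.0199
t 16.15 at [0.5091 0.2861 0.1115] fwd yaw -85.23 tilt 0.47 F [-0.3 -0.8 -1. ] w 0.0199
tx 0.0019 ty -0.0009 tz 0.0125 wx 0.2
tx 0.0019 ty -0.0009 tz 0.0223 wx 0.2
tx 0.0018 ty -0.0011 tz 0.0328 wx -0.8
tx 0.0018 ty -0.0013 tz 0.0445 wx -2.3
tx 0.0017 ty -0.0008 tz 0.0562 wx -2.8
tx 0.0016 ty -0.0002 tz 0.0679 wx -2.8
tx 0.0016 ty 0.0004 tz 0.0795 wx -2.8
tx 0.0015 ty 0.0010 tz 0.0911 wx -2.8
```

```bash
python3 -m creep '[{"wx":0,"wy":0,"wz":0,"tx":0.0015,"ty":-0.001,"tz":0.006,"claw":1},{"wx":0,"wy":0,"wz":0,"tx":0.0015,"ty":-0.001,"tz":0.013,"claw":1},{"wx":0,"wy":0,"wz":0,"tx":0.0015,"ty":-0.001,"tz":0.022,"claw":1},{"wx":-1,"wy":0,"wz":0,"tx":0.0015,"ty":-0.001,"tz":0.033,"claw":1},{"wx":-2.3,"wy":0,"wz":0,"tx":0.0015,"ty":-0.0013,"tz":0.0445,"claw":1},{"wx":-2.8,"wy":0,"wz":0,"tx":0.0015,"ty":-0.0008,"tz":0.056,"claw":1}]'; python3 - <<'E'
from h import *
w=[(.416,.0332,19),(.405,.0293,19),(.394,.0255,19),(.383,.0217,19),(.371,.0176,18.5),(.359,.0137,17.5),(.347,.0101,16),(.335,.007,14),(.323,.0044,11.5)]
plan(*[pp(*a) for a in w])
overlay("x",(260,100,360,200),6,"pics/ov18.png")
E
```

```text
clock: 16.75
position: [0.5132, 0.2289, 0.1098]
tool_rot: [2.147, 1.563, 0.709]
force: [-0.4, -0.4, -1.3]
grip_width: 0.0194
t 16.75 at [0.5132 0.2289 0.1098] fwd yaw -82.38 tilt 0.47 F [-0.4 -0.4 -1.3] w 0.0194
tx 0.0003 ty -0.0001 tz -0.0012 wx 0.0
tx 0.0003 ty 0.0001 tz 0.0105 wx 0.0
tx 0.0002 ty 0.0001 tz 0.0221 wx 0.0
tx 0.0002 ty 0.0001 tz 0.0338 wx 0.0
tx 0.0001 ty 0.0003 tz 0.0464 wx 0.5
tx 0.0001 ty 0.0008 tz 0.0591 wx 1.5
tx -0.0000 ty 0.0012 tz 0.0716 wx 3.0
tx -0.0001 ty 0.0015 tz 0.0841 wx 5.0
tx -0.0001 ty 0.0016 tz 0.0964 wx 7.5
```

View pics/ov18.png

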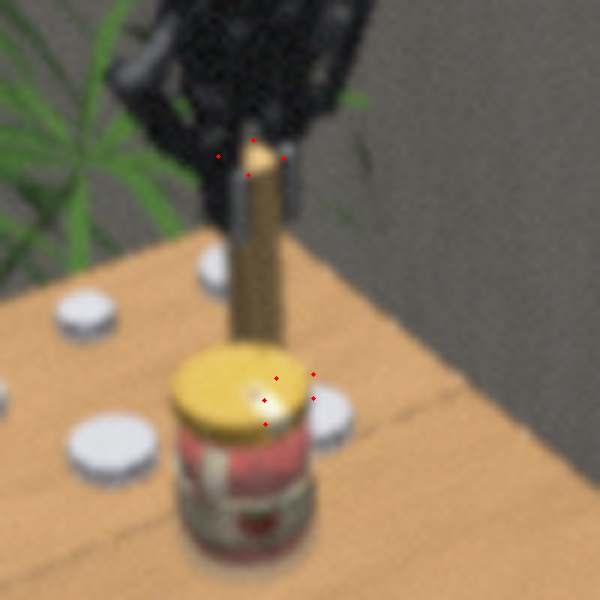

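L3 emerges from behind the jar (crop 325,413), moving along as expected. Continuing.

```bash
python3 -m creep '[{"wx":0,"wy":0,"wz":0,"tx":0,"ty":0,"tz":0.0095,"claw":1},{"wx":0,"wy":0,"wz":0,"tx":0,"ty":0,"tz":0.021,"claw":1},{"wx":0,"wy":0,"wz":0,"tx":0,"ty":0,"tz":0.0335,"claw":1},{"wx":0.5,"wy":0,"wz":0,"tx":0,"ty":0.0003,"tz":0.0465,"claw":1},{"wx":1.5,"wy":0,"wz":0,"tx":0,"ty":0.0008,"tz":0.059,"claw":1},{"wx":3,"wy":0,"wz":0,"tx":0,"ty":0.0012,"tz":0.0715,"claw":1},{"wx":5,"wy":0,"wz":0,"tx":0,"ty":0.0015,"tz":0.083,"claw":1}]'; python3 - <<'E'
from h import *
w=[(.335,.007,14),(.323,.0044,11.5),(.311,.0024,9),(.299,.001,6),(.287,.0003,3),(.275,0,1),(.263,0,0),(.251,0,0),(.239,0,0)]
plan(*[pp(*a) for a in w])
overlay("x",(280,100,400,220),5,"pics/ov19.png")
E
```

```text
clock: 17.5
position: [0.5262, 0.1434, 0.1093]
tool_rot: [2.09, 1.563, 0.56]
force: [0.2, 1.0, -1.2]
grip_width: 0.0196
t 17.5 at [0.5262 0.1434 0.1093] fwd yaw -87.67 tilt 0.42 F [ 0.2  1.  -1.2] w 0.0196
tx -0.0001 ty -0.0003 tz -0.0023 wx -0.3
tx -0.0002 ty 0.0009 tz 0.0100 wx 2.2
tx -0.0002 ty 0.0016 tz 0.0222 wx 4.7
tx -0.0003 ty 0.0020 tz 0.0344 wx 7.7
tx -0.0003 ty 0.0017 tz 0.0465 wx 10.7
tx -0.0004 ty 0.0004 tz 0.0585 wx 12.7
tx -0.0004 ty -0.0018 tz 0.0703 wx 13.7
tx -0.0005 ty -0.0047 tz 0.0820 wx 13.7
tx -0.0005 ty -0.0075 tz 0.0936 wx 13.7
```

View pics/ov19.png

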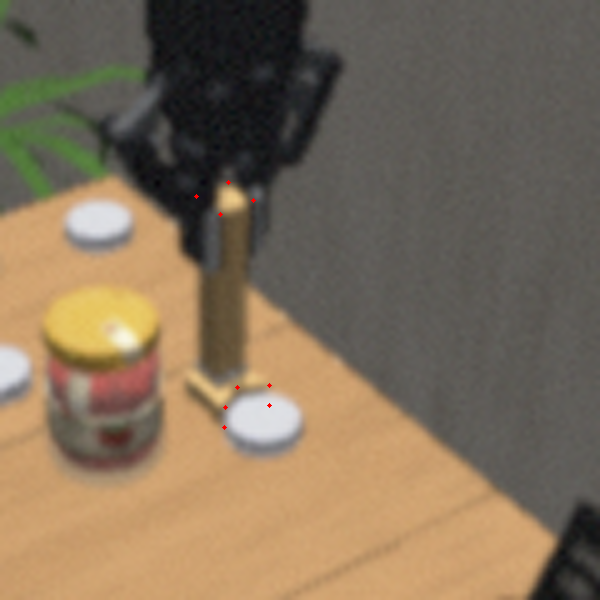

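```bash
python3 - <<'E'
from h import *
print(lane(sp(263,417,(280,100),5,.012))-[.001,.002])
E
python3 -m creep '[{"wx":2,"wy":0,"wz":0,"tx":0,"ty":0.0009,"tz":0.01,"claw":1},{"wx":4.7,"wy":0,"wz":0,"tx":0,"ty":0.0016,"tz":0.022,"claw":1},{"wx":7.7,"wy":0,"wz":0,"tx":0,"ty":0.002,"tz":0.034,"claw":1},{"wx":10.7,"wy":0,"wz":0,"tx":0,"ty":0.0017,"tz":0.046,"claw":1},{"wx":12.7,"wy":0,"wz":0,"tx":0,"ty":0.0004,"tz":0.058,"claw":1},{"wx":13.7,"wy":0,"wz":0,"tx":0,"ty":-0.0018,"tz":0.07,"claw":1},{"wx":13.7,"wy":0,"wz":0,"tx":0,"ty":-0.0047,"tz":0.082,"claw":1}]'; python3 - <<'E'
from h import *
plan(*[pp(.25-.01*k,0,0) for k in range(11)])
overlay("x",(300,110,420,250),4,"pics/ov20.png")
E
```

```text
[0.33172217 0.00517144]
clock: 18.25
position: [0.5246, 0.0584, 0.109]
tool_rot: [2.163, 1.564, 0.389]
force: [0.5, 0.5, -1.7]
grip_width: 0.0196
t 18.25 at [0.5246 0.0584 0.109 ] fwd yaw -101.64 tilt 0.37 F [ 0.5  0.5 -1.7] w 0.0196
tx -0.0005 ty -0.0004 tz -0.0020 wx -0.2
tx -0.0005 ty -0.0003 tz 0.0080 wx -0.2
tx -0.0006 ty -0.0003 tz 0.0180 wx -0.2
tx -0.0006 ty -0.0002 tz 0.0280 wx -0.2
tx -0.0007 ty -0.0002 tz 0.0380 wx -0.2
tx -0.0007 ty -0.0001 tz 0.0480 wx -0.2
tx -0.0007 ty -0.0001 tz 0.0580 wx -0.2
tx -0.0008 ty -0.0001 tz 0.0680 wx -0.2
tx -0.0008 ty -0.0000 tz 0.0780 wx -0.2
tx -0.0008 ty 0.0000 tz 0.0880 wx -0.2
tx -0.0009 ty 0.0001 tz 0.0980 wx -0.2
```

View pics/ov20.png

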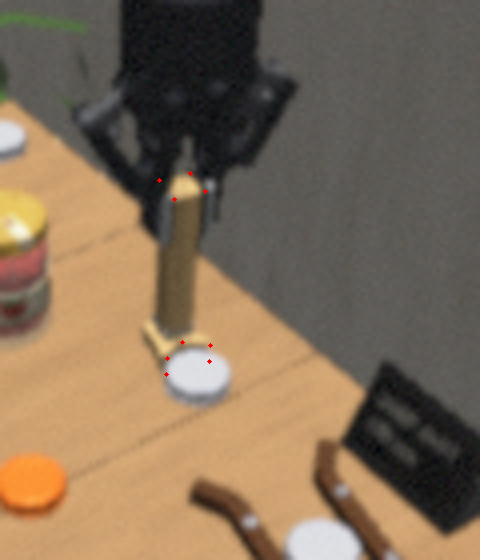

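The lid is in the notch, heading straight down the lane's middle line. I keep pushing.

```bash
python3 -m creep '[{"wx":0,"wy":0,"wz":0,"tx":-0.0005,"ty":0,"tz":0.009,"claw":1},{"wx":0,"wy":0,"wz":0,"tx":-0.0005,"ty":0,"tz":0.02,"claw":1},{"wx":0,"wy":0,"wz":0,"tx":-0.0005,"ty":0,"tz":0.031,"claw":1},{"wx":0,"wy":0,"wz":0,"tx":-0.0005,"ty":0,"tz":0.042,"claw":1},{"wx":0,"wy":0,"wz":0,"tx":-0.0005,"ty":0,"tz":0.053,"claw":1},{"wx":0,"wy":0,"wz":0,"tx":-0.0005,"ty":0,"tz":0.063,"claw":1},{"wx":0,"wy":0,"wz":0,"tx":-0.0005,"ty":0,"tz":0.073,"claw":1},{"wx":0,"wy":0,"wz":0,"tx":-0.0005,"ty":0,"tz":0.083,"claw":1}]'; python3 - <<'E'
from h import *
plan(*[pp(.167-.008*k,0,0) for k in range(10)])
overlay("x",(310,130,450,270),4,"pics/ov21.png")
E
```

```text
clock: 19.1
position: [0.5072, -0.0259, 0.1092]
tool_rot: [1.977, 1.565, 0.202]
force: [0.2, -0.3, -0.6]
grip_width: 0.0192
t 19.1 at [ 0.5072 -0.0259  0.1092] fwd yaw -101.69 tilt 0.32 F [ 0.2 -0.3 -0.6] w 0.0192
tx -0.0003 ty 0.0000 tz -0.0050 wx -0.3
tx -0.0004 ty 0.0001 tz 0.0030 wx -0.3
tx -0.0004 ty 0.0001 tz 0.0110 wx -0.3
tx -0.0004 ty 0.0002 tz 0.0190 wx -0.3
tx -0.0004 ty 0.0002 tz 0.0270 wx -0.3
tx -0.0004 ty 0.0002 tz 0.0350 wx -0.3
tx -0.0004 ty 0.0003 tz 0.0430 wx -0.3
tx -0.0005 ty 0.0003 tz 0.0510 wx -0.3
tx -0.0005 ty 0.0004 tz 0.0590 wx -0.3
tx -0.0005 ty 0.0004 tz 0.0670 wx -0.3
```

View pics/ov21.png

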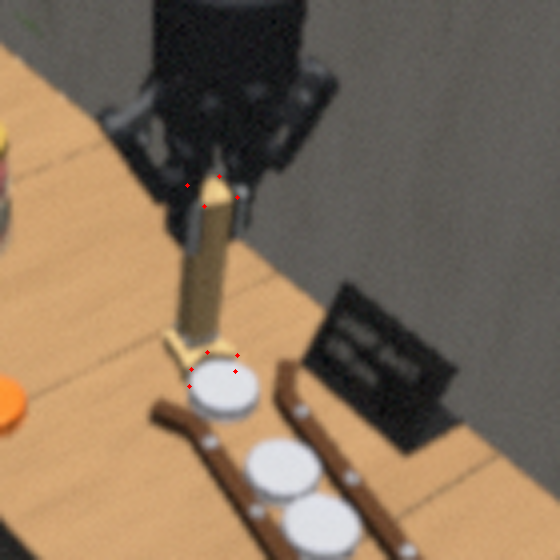

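```bash
python3 -m creep '[{"wx":0,"wy":0,"wz":0,"tx":-0.0003,"ty":0,"tz":0.007,"claw":1},{"wx":0,"wy":0,"wz":0,"tx":-0.0003,"ty":0,"tz":0.014,"claw":1},{"wx":0,"wy":0,"wz":0,"tx":-0.0003,"ty":0,"tz":0.021,"claw":1},{"wx":0,"wy":0,"wz":0,"tx":-0.0003,"ty":0,"tz":0.028,"claw":1},{"wx":0,"wy":0,"wz":0,"tx":-0.0003,"ty":0,"tz":0.035,"claw":1},{"wx":0,"wy":0,"wz":0,"tx":-0.0003,"ty":0,"tz":0.042,"claw":1},{"wx":0,"wy":0,"wz":0,"tx":-0.0003,"ty":0,"tz":0.048,"claw":1}]'; python3 - <<'E'
from h import *
plan(pp(.115,0,0),pp(.110,0,0),pp(.105,0,0))
overlay("x",(330,140,460,290),4,"pics/ov22.png")
E
```

```text
clock: 19.85
position: [0.4969, -0.0753, 0.1093]
tool_rot: [1.786, 1.566, 0.01]
force: [0.1, 1.8, -0.8]
grip_width: 0.0195
t 19.85 at [ 0.4969 -0.0753  0.1093] fwd yaw -101.78 tilt 0.27 F [ 0.1  1.8 -0.8] w 0.0195
tx -0.0002 ty 0.0004 tz -0.0035 wx -0.4
tx -0.0002 ty 0.0004 tz 0.0015 wx -0.4
tx -0.0003 ty 0.0005 tz 0.0065 wx -0.4
```

View pics/ov22.png

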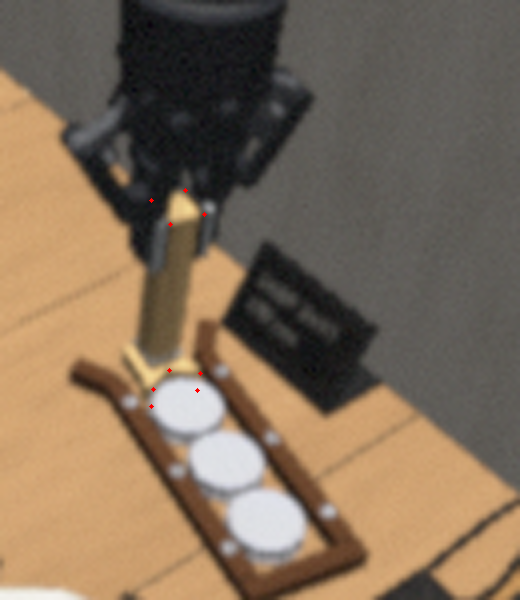

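The three lids are in a row with only a small gap left to the stop. I'll close it slowly and watch the force.

```bash
python3 -m creep '[{"wx":0,"wy":0,"wz":0,"tx":0,"ty":0.0003,"tz":0.002,"claw":1},{"wx":0,"wy":0,"wz":0,"tx":0,"ty":0.0004,"tz":0.004,"claw":1},{"wx":0,"wy":0,"wz":0,"tx":0,"ty":0.0005,"tz":0.0055,"claw":1},{"wx":0,"wy":0,"wz":0,"tx":0,"ty":0.0005,"tz":0.0065,"claw":1}]'; python3 -m creep '[{"wx":0,"wy":0,"wz":0,"tx":0,"ty":0,"tz":0.001,"claw":1},{"wx":0,"wy":0,"wz":0,"tx":0,"ty":0,"tz":0.002,"claw":1}]'; python3 - <<'E'
from h import *
plan(pp(.105,0,0))
overlay("x",(330,140,460,290),4,"pics/ov23.png")
E
```

```text
clock: 20.3
position: [0.4958, -0.0827, 0.1092]
tool_rot: [1.688, 1.566, -0.09]
force: [1.2, 1.8, 0.1]
grip_width: 0.02
clock: 20.5
position: [0.4956, -0.0841, 0.1092]
tool_rot: [1.831, 1.566, 0.054]
force: [0.0, 4.9, -0.7]
grip_width: 0.0195
t 20.5 at [ 0.4956 -0.0841  0.1092] fwd yaw -101.8 tilt 0.28 F [ 0.   4.9 -0.7] w 0.0195
tx -0.0002 ty -0.0001 tz -0.0023 wx -0.4
```

View pics/ov23.png

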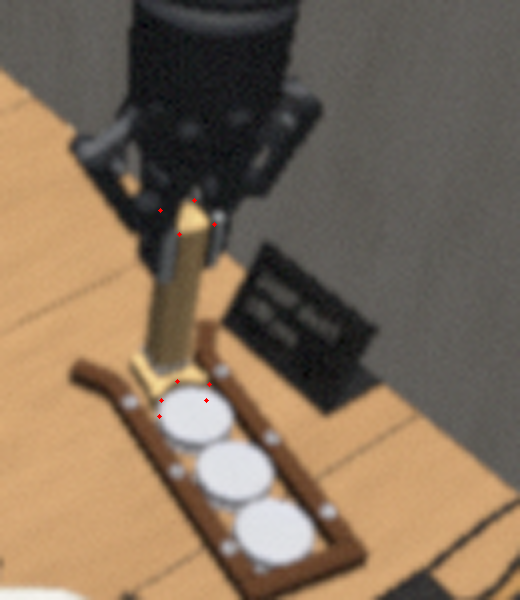

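```bash
python3 -m creep '[{"wx":0,"wy":0,"wz":0,"tx":0,"ty":0,"tz":0.001,"claw":1},{"wx":0,"wy":0,"wz":0,"tx":0,"ty":0,"tz":0.002,"claw":1}]';python3 -m creep '[{"wx":0,"wy":0,"wz":0,"tx":0,"ty":0,"tz":0.001,"claw":1},{"wx":0,"wy":0,"wz":0,"tx":0,"ty":0,"tz":0.001,"claw":1}]'; python3 - <<'E'
from h import *
plan(pp(.105,0,0))
overlay("x",(330,140,460,290),4,"pics/ov24.png")
E
```

```text
clock: 20.75
position: [0.4952, -0.0858, 0.1093]
tool_rot: [1.904, 1.566, 0.128]
force: [-0.3, 5.4, 2.2]
grip_width: 0.0196
clock: 20.95
position: [0.4951, -0.0867, 0.1093]
tool_rot: [1.936, 1.566, 0.16]
force: [0.1, 4.4, -0.3]
grip_width: 0.0195
t 20.95 at [ 0.4951 -0.0867  0.1093] fwd yaw -101.77 tilt 0.3 F [ 0.1  4.4 -0.3] w 0.0195
tx -0.0002 ty -0.0001 tz -0.0050 wx -0.4
```

View pics/ov24.png

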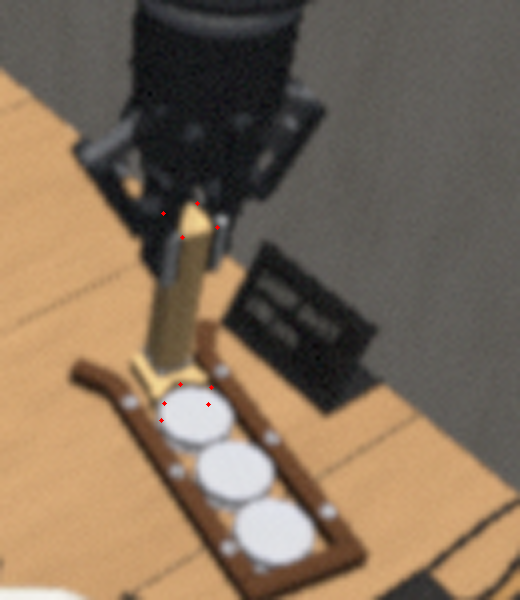

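```bash
python3 - <<'E'
from h import *
for q in ((195,414),(236,468),(275,527)): print(lane(sp(*q,(330,140),4,.012))-[.001,.002])
E
python3 -m creep '[{"wx":0,"wy":0,"wz":0,"tx":0,"ty":0,"tz":-0.003,"claw":1},{"wx":0,"wy":0,"wz":0,"tx":0,"ty":0,"tz":-0.012,"claw":1},{"wx":0,"wy":0,"wz":0,"tx":-0.003,"ty":0,"tz":-0.035,"claw":1},{"wx":0,"wy":0,"wz":0,"tx":-0.01,"ty":0,"tz":-0.07,"claw":1},{"wx":0,"wy":0,"wz":0,"tx":-0.03,"ty":0,"tz":-0.105,"claw":1},{"wx":0,"wy":0,"wz":0,"tx":-0.05,"ty":0,"tz":-0.14,"claw":1}]'; python3 - <<'E'
from h import *
plan((.5,.05,.16,-101.4))
sc=bot.grab_frame("scene");cv2.imwrite("pics/scene25.png",sc)
cv2.imwrite("pics/s25.png",cv2.resize(sc[120:290,310:460],None,fx=4,fy=4,interpolation=cv2.INTER_CUBIC)[:600])
cv2.imwrite("pics/s25b.png",cv2.resize(sc[190:290,340:440],None,fx=6,fy=6,interpolation=cv2.INTER_CUBIC)[:600])
E
```

```text
[ 0.10319281 -0.00108101]
[ 0.06173984 -0.0019885 ]
[ 0.0207989 -0.0001921]
clock: 21.6
position: [0.5232, 0.052, 0.16]
tool_rot: [1.873, 1.567, 0.097]
force: [0.5, 0.0, -1.3]
grip_width: 0.0197
t 21.6 at [0.5232 0.052  0.16  ] fwd yaw -101.77 tilt 0.24 F [ 0.5  0.  -1.3] w 0.0197
tx -0.0001 ty -0.0223 tz 0.0067 wx -0.4
```

View pics/s25b.png

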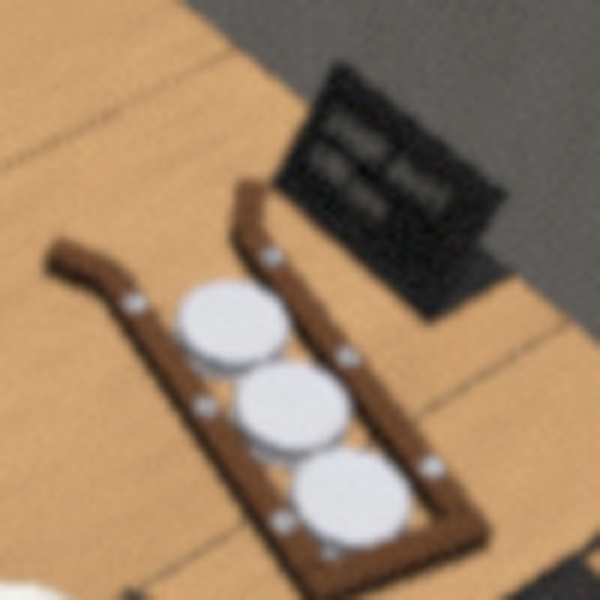

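View pics/s25.png

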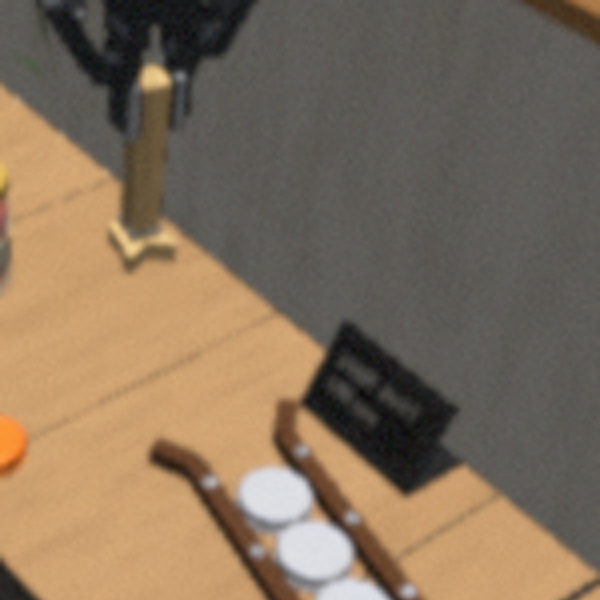

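The lids sit at lane x = 0.021, 0.062 and 0.103 (ideal 0.021 / 0.063 / 0.105), packed tight. Near the end the foot stayed put while the hand advanced a few mm, so the pusher leans about 2° in the grip. I'll tilt back, set it down here (11 cm from the mouth) and release.

```bash
python3 -m creep '[{"wx":0,"wy":-2,"wz":0,"tx":0.02,"ty":-0.01,"tz":0,"claw":1},{"wx":0,"wy":-2,"wz":0,"tx":0.04,"ty":-0.015,"tz":0,"claw":1},{"wx":0,"wy":-2,"wz":0,"tx":0.048,"ty":-0.015,"tz":0,"claw":1},{"wx":0,"wy":-2,"wz":0,"tx":0.05,"ty":-0.015,"tz":0,"claw":1},{"wx":0,"wy":-2,"wz":0,"tx":0.05,"ty":-0.015,"tz":0,"claw":1}]'; python3 - <<'E'
from h import *
plan((.5,.05,.1075,-101.4))
overlay("x",(310,110,410,220),5,"pics/ov26.png")
E
```

```text
clock: 22.15
position: [0.5114, 0.0617, 0.1135]
tool_rot: [0.286, 1.541, -1.485]
force: [-0.3, -0.1, -1.3]
grip_width: 0.0199
t 22.15 at [0.5114 0.0617 0.1135] fwd yaw -101.52 tilt 1.71 F [-0.3 -0.1 -1.3] w 0.0199
tx 0.0064 ty -0.0089 tz 0.0136 wx -0.1
```

View pics/ov26.png

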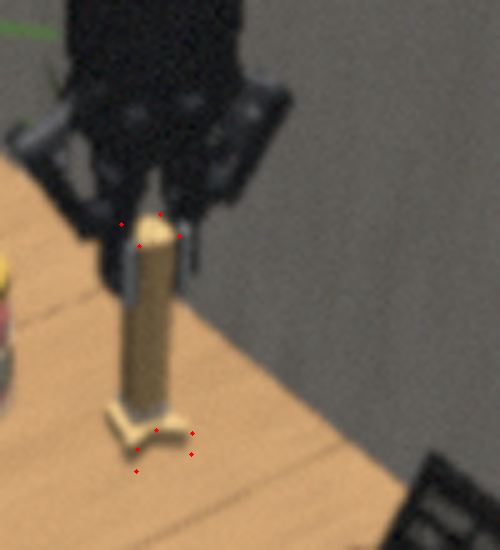

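```bash
python3 -m creep '[{"wx":0,"wy":0,"wz":0,"tx":0.003,"ty":0,"tz":0,"claw":1},{"wx":0,"wy":0,"wz":0,"tx":0.0045,"ty":0,"tz":0,"claw":1},{"wx":0,"wy":0,"wz":0,"tx":0.0055,"ty":0,"tz":0,"claw":1},{"wx":0,"wy":0,"wz":0,"tx":0.0055,"ty":0,"tz":0,"claw":1}]'; python3 -m creep '[{"wx":0,"wy":0,"wz":0,"tx":0.001,"ty":0,"tz":0,"claw":1},{"wx":0,"wy":0,"wz":0,"tx":0.001,"ty":0,"tz":0,"claw":1}]'
```

```text
clock: 22.6
position: [0.5116, 0.0614, 0.1083]
tool_rot: [0.304, 1.541, -1.468]
force: [0.4, 0.0, -0.4]
grip_width: 0.0194
clock: 22.8
position: [0.5117, 0.0614, 0.1076]
tool_rot: [0.317, 1.541, -1.455]
force: [-1.4, -0.3, 5.3]
grip_width: 0.02
```

Contact at 0.1076, the same height as when it stood before. Release and rise.

```bash
python3 -m creep '[{"wx":0,"wy":0,"wz":0,"tx":0,"ty":0,"tz":0,"claw":0.7},{"wx":0,"wy":0,"wz":0,"tx":0,"ty":0,"tz":0,"claw":0.55},{"wx":0,"wy":0,"wz":0,"tx":0,"ty":0,"tz":0,"claw":0.4},{"wx":0,"wy":0,"wz":0,"tx":0,"ty":0,"tz":0,"claw":0.3},{"wx":0,"wy":0,"wz":0,"tx":0,"ty":0,"tz":0,"claw":0.3},{"wx":0,"wy":0,"wz":0,"tx":0,"ty":0,"tz":0,"claw":0.3}]'; python3 - <<'E'
from h import *
sc=bot.grab_frame("scene")
cv2.imwrite("pics/s27.png",cv2.resize(sc[110:220,310:410],None,fx=5,fy=5,interpolation=cv2.INTER_CUBIC))
E
```

```text
clock: 23.4
position: [0.5117, 0.0614, 0.1076]
tool_rot: [0.315, 1.541, -1.457]
force: [-0.2, 0.1, -0.1]
grip_width: 0.0598
```

View pics/s27.png

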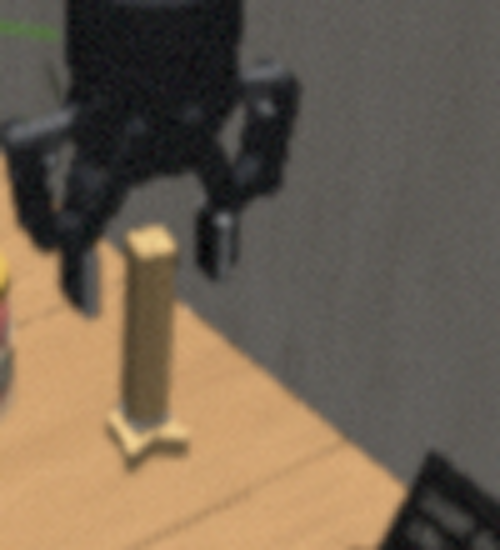

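The pusher stands upright, free between the fingers. Rising, then moving aside for a top view.

```bash
python3 -m creep '[{"wx":0,"wy":0,"wz":0,"tx":-0.02,"ty":0,"tz":0,"claw":0.3},{"wx":0,"wy":0,"wz":0,"tx":-0.05,"ty":0,"tz":0,"claw":0.3},{"wx":0,"wy":0,"wz":0,"tx":-0.09,"ty":0,"tz":0,"claw":0.3},{"wx":0,"wy":0,"wz":0,"tx":-0.13,"ty":0,"tz":0,"claw":0.3},{"wx":0,"wy":0,"wz":0,"tx":-0.17,"ty":0,"tz":0,"claw":0.3},{"wx":0,"wy":0,"wz":0,"tx":-0.2,"ty":0,"tz":0,"claw":0.3},{"wx":0,"wy":0,"wz":0,"tx":-0.2,"ty":0,"tz":0,"claw":0.3}]'; python3 - <<'E'
from h import *
plan((.51,.0,.31,-105),(.52,-.1,.31,-115),(.5,-.2,.31,-125),(.46,-.28,.31,-135),(.4,-.36,.31,-145),(.34,-.44,.31,-150))
E
```

```text
clock: 24.15
position: [0.5123, 0.068, 0.3112]
tool_rot: [0.502, 1.54, -1.27]
force: [0.2, 1.0, -1.1]
grip_width: 0.0601
t 24.15 at [0.5123 0.068  0.3112] fwd yaw -101.56 tilt 1.76 F [ 0.2  1.  -1.1] w 0.0601
tx 0.0032 ty 0.0114 tz 0.0670 wx 3.4
tx 0.0062 ty 0.0411 tz 0.1629 wx 13.4
tx 0.0089 ty 0.0416 tz 0.2649 wx 23.4
tx 0.0109 ty 0.0184 tz 0.3512 wx 33.4
tx 0.0127 ty -0.0244 tz 0.4416 wx 43.4
tx 0.0145 ty -0.0672 tz 0.5320 wx 48.4
```

```bash
python3 -m creep '[{"wx":2,"wy":0,"wz":0,"tx":0.002,"ty":0.008,"tz":0.045,"claw":0.3},{"wx":6,"wy":0,"wz":0,"tx":0.003,"ty":0.022,"tz":0.09,"claw":0.3},{"wx":11,"wy":0,"wz":0,"tx":0.005,"ty":0.035,"tz":0.135,"claw":0.3},{"wx":16,"wy":0,"wz":0,"tx":0.006,"ty":0.041,"tz":0.18,"claw":0.3},{"wx":20,"wy":0,"wz":0,"tx":0.007,"ty":0.042,"tz":0.225,"claw":0.3},{"wx":25,"wy":0,"wz":0,"tx":0.009,"ty":0.04,"tz":0.27,"claw":0.3},{"wx":30,"wy":0,"wz":0,"tx":0.01,"ty":0.028,"tz":0.315,"claw":0.3},{"wx":35,"wy":0,"wz":0,"tx":0.011,"ty":0.014,"tz":0.355,"claw":0.3}]'; python3 - <<'E'
from h import *
plan((.4,-.36,.31,-145),(.34,-.44,.31,-150),(.27,-.52,.3,-155))
E
```

```text
clock: 24.95
position: [0.4537, -0.2848, 0.3091]
tool_rot: [1.091, 1.541, -1.296]
force: [0.4, -0.8, -0.3]
grip_width: 0.06
t 24.95 at [ 0.4537 -0.2848  0.3091] fwd yaw -136.8 tilt 1.73 F [ 0.4 -0.8 -0.3] w 0.06
tx 0.0009 ty 0.0180 tz 0.0906 wx 8.2
tx 0.0027 ty 0.0352 tz 0.1891 wx 13.2
tx 0.0144 ty 0.0453 tz 0.2947 wx 18.2
```

```bash
python3 -m creep '[{"wx":3,"wy":0,"wz":0,"tx":0,"ty":0.009,"tz":0.045,"claw":0.3},{"wx":8,"wy":0,"wz":0,"tx":0,"ty":0.018,"tz":0.09,"claw":0.3},{"wx":10,"wy":0,"wz":0,"tx":0,"ty":0.026,"tz":0.135,"claw":0.3},{"wx":13,"wy":0,"wz":0,"tx":0,"ty":0.034,"tz":0.18,"claw":0.3},{"wx":15,"wy":0,"wz":0,"tx":0,"ty":0.04,"tz":0.225,"claw":0.3},{"wx":17,"wy":0,"wz":0,"tx":0,"ty":0.045,"tz":0.27,"claw":0.3},{"wx":18,"wy":0,"wz":0,"tx":0,"ty":0.045,"tz":0.29,"claw":0.3},{"wx":18,"wy":0,"wz":0,"tx":0,"ty":0.045,"tz":0.29,"claw":0.3}]'; python3 - <<'E'
from h import *
im=bot.grab_frame("top");cv2.imwrite("pics/top28.png",im)
for l in lids(im): print(*l[:3], lane(l[2]).round(4))
cv2.imwrite("pics/t28.png",cv2.resize(im[115:235,180:480],None,fx=2.66,fy=2.66,interpolation=cv2.INTER_CUBIC)[:, :800])
cv2.imwrite("pics/t28l.png",cv2.resize(im[125:215,350:460],None,fx=6,fy=6,interpolation=cv2.INTER_CUBIC))
E
```

```text
clock: 25.75
position: [0.2703, -0.5178, 0.3134]
tool_rot: [1.359, 1.541, -1.347]
force: [0.3, 0.2, -0.4]
grip_width: 0.0599
[198.9 179.3] 24.4 [0.4746 0.3224] [0.5332 0.1009]
[203.  144.2] 35.3 [0.5566 0.3133] [0.5405 0.0187]
[211.8 211.8] 24.3 [0.3987 0.2923] [0.4887 0.1693]
[241.8 196.6] 36.1 [0.4328 0.2232] [0.4277 0.1222]
[388.5 169.9] 35.7 [ 0.4896 -0.1182] [ 0.1042 -0.0009]
[406.1 173.2] 35.8 [ 0.4812 -0.159 ] [ 0.0626 -0.0007]
[423.8 177.3] 35.6 [ 0.471 -0.2  ] [0.0204 0.0011]
[445.3 225.6] 26.0 [ 0.3581 -0.2456] [-0.0466  0.1028]
[465.8 302.5] 25.4 [ 0.1825 -0.2856] [-0.1206  0.267 ]
[466.4 303.3] 43.3 [ 0.1809 -0.287 ] [-0.1222  0.2683]
```

View pics/t28.png

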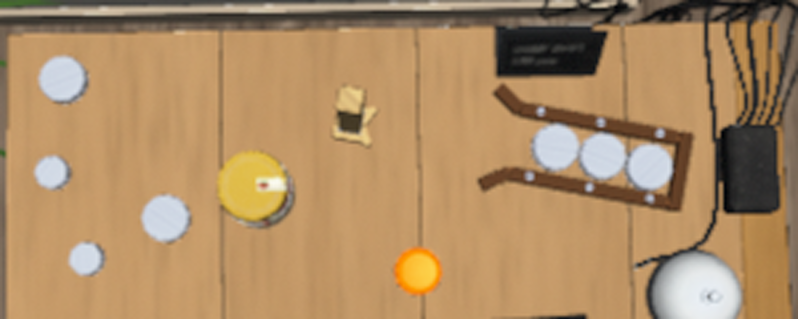

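View pics/t28l.png

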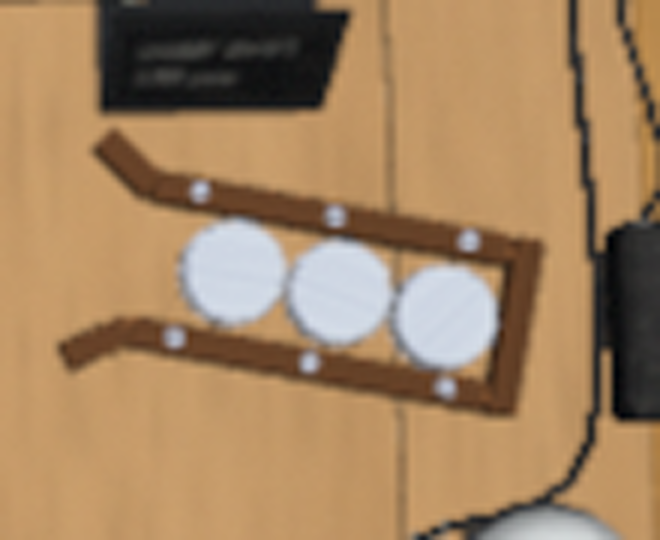

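Top view: three lids at lane x = 0.020, 0.063 and 0.104, spaced 42 mm apart and against the stop. The pusher stands clear of the lane, and the other lids have not moved. Handing in.

```bash
python3 - <<'E'
from workcell import bot
print(bot.job_done(), bot.observe()["clock"])
E
```

```text
the job is handed in; nothing more can be done
the job is handed in; nothing more can be done
```

I slid three of the large lids into the lane with the pusher and packed them in one row against the stop. I handed the job in after about 26 s on the robot's clock, well under the 67 s limit.

- **Lids in the lane:** the last top view put their centres at 20, 63 and 104 mm from the stop (ideal 21, 63 and 105). They are about 42 mm apart, so they touch, and they are within about 1 mm of the middle line.
- **Pusher:** it stands upright and released at about (0.51, 0.06), roughly 11 cm in front of the lane's wings.
- **Everything else:** the other two large lids and both small lids measured the same as at the start, to within 0.1 mm. The jar, orange lid, bell and price stand looked undisturbed; I did not measure them again.

**Checks that disagreed:**
- In the scene camera the pusher's foot sat 1–2 pixels off where I expected it. It did the same while standing free, so I put this down to calibration.
- At the final squeeze (about 5 N) the hand moved on a few millimetres while the lids stayed still. The pusher had turned about 2° in the grip, and I corrected that before setting it down.

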